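# Recharge a mill jar: sort the grinding media and tip them in through a chute

### The arm

A 6-joint arm with a two-finger parallel gripper is mounted at the origin on a cart in front of the work surface, level with it; the furniture and walls round the work are solid. World frame = base frame: x ahead of the robot, y to its left, z up, the work surface at z = 0. Lengths are in m, angles in rad, forces in N, time in s.
With the tool pointing down it reaches from about 0.35 to 0.85 m from the base axis. Payload 8.1 kg.
Tool frame: the origin (TCP) lies on the mounting face of the last link; the fingertips stand 186 mm ahead of it and the grasp point (between the pads) lies 167 mm ahead of it (robot.finger_overhang is the distance from the TCP to the fingertips, in m); z points along the fingers, y is the line along which they close (so a half turn about z gives the same grasp; the last joint's range is limited). The gripper opens to 93 mm and grips with 3 to 60 N. Pads are 15 mm wide; open, the fingers measure 128 mm over their backs; the gripper's body (75 mm by 188 mm) begins 65 mm behind the grasp point.
Start: joints at [-1.311, 0.13, 1.488, -0, 1.523, -0.085], TCP at [0.203, -0.565, 0.405] pointing down, gripper open.
Joint ranges: [-2.96, 2.96], [-0.89, 2.26], [0.02, 2.5], [-1.34, 4.48], [0, 2.73], [-2.66, 2.66]. Speed limits (rad/s): [2.39, 2.39, 2.79, 3.14, 3.14, 3.14].

### API

Orientations are given as a rotation vector (axis times angle).
In Python, from plant import readout, read_camera, get_calibration, job, robot gives the robot as it stands.
- The arm moves only by the shell command python3 -m handwheel 'ROWS' [FORCE]. ROWS is JSON, a list of rows, each a list of 5 numbers: the shift along the world's x, y, z in cm, then the turn about the world's z in rad, then the closure, from 0 (fully open) to 1 (shut). In form: [[tx, ty, tz, spin, gripper], ...]. A call has 1 to 10 rows; each row shifts and turns the commanded pose from where the row before left it; what a row does not reach is not made up. A row lasts 1/8 s, in which the tool goes at most 62.5 mm and 10.7 degrees, less where a joint would pass 70% of its speed; a pose out of reach is approached as far as the arm can. A call is refused whole if a number of a shift passes 6.25 or a number of a turn 0.188, either way. A call with a gripper value outside its range is refused whole. The fingers move at their own pace and stop on an object; FORCE is the grip in N (left out, the last holds). Time passes only in rows, so rows that do not move let the fingers close. It gives the time, the measured TCP pose, the force, the opening and the grip force at its end, in the units of the state.
- readout.read_state(): the state, without advancing time (a new reading comes with each control period).
- read_camera(name): name is "scene" or "top" or "wrist"; returns the picture (420x560x3 uint8, red, green, blue); there is no depth.
- get_calibration(name): a dict with "fovy" (degrees; the focal length in pixels is half the picture's height over the tangent of half this angle, whatever the lens; pixels are square), "cx", "cy" (the principal point, pixels), "dist_coeffs" ([k1, k2, p1, p2, k3] as OpenCV has them; the pictures are not rectified), "pose" (4x4, takes a point from camera to world coordinates). Camera axes: x right, y down, z forward; pixel columns grow to the right and rows downward; lengths in m; the calibration is good to about 2 mm. A picture is of the moment at which its call begins: read the wrist's pose just before it. get_calibration takes no time and is no camera call; for the wrist camera it gives the pose at the moment of the call.
- job.close_job(): hands the job in; it is judged then, once.
The state is a dict: "t": time; "q": joint angles; "dq": joint speeds; "joint_torque": joint torques, N m; "tool_pos": TCP position; "orientation": TCP orientation; "force": force on the tool from outside, world axes, zero at the start; "wrist_torque": the same for the moment, N m; "opening": finger opening in m; "gripper_force": force on a finger pad.
Only numpy, scipy, OpenCV 4.12 (cv2) and the standard library are available. Lean on these libraries where they do the work, as an engineer would, in place of code of your own. Each camera call takes 0.05 s, during which the arm holds its last target. There are 200 camera calls.

### The job

The washed grinding media on the drain mat are mixed: put the worn stubs (about half as high as the others) into the instrument tin, and lay every full-size cylinder into the steel charging chute. Once all the full-size cylinders are in the chute together, lift it by its black handle and tip it with its open end at the mouth of the open mill jar, keeping it tipped there until all of them have slid into the jar. Then stand the empty chute back on the bench, close the jar with its lid, and leave the stoppered flask and the dropper bottle where they stand.

Things in the scene. Friction and masses are not known exactly. Their poses are not given: they have to be found in the camera images.
- drain_mat: flat dark rubber mat 210 (x) x 240 (y) x 3 mm, fixed; the media stand on it at the start; origin at the centre of its underside
- cyl_0: full-size ceramic grinding cylinder, 20 mm in diameter and 25 mm long, 30 g, standing on end on the mat at the start; origin at the centre of one end face (the underside at the start), z along its axis into the body; 3 to 5 such cylinders are present, the others are absent
- cyl_1: full-size ceramic grinding cylinder, 20 mm in diameter and 25 mm long, 30 g, standing on end on the mat at the start; origin at the centre of one end face (the underside at the start), z along its axis into the body; 3 to 5 such cylinders are present, the others are absent
- cyl_2: full-size ceramic grinding cylinder, 20 mm in diameter and 25 mm long, 30 g, standing on end on the mat at the start; origin at the centre of one end face (the underside at the start), z along its axis into the body; 3 to 5 such cylinders are present, the others are absent
- cyl_3: full-size ceramic grinding cylinder, 20 mm in diameter and 25 mm long, 30 g, standing on end on the mat at the start; origin at the centre of one end face (the underside at the start), z along its axis into the body; 3 to 5 such cylinders are present, the others are absent
- cyl_4: full-size ceramic grinding cylinder, 20 mm in diameter and 25 mm long, 30 g, standing on end on the mat at the start; origin at the centre of one end face (the underside at the start), z along its axis into the body; 3 to 5 such cylinders are present, the others are absent
- stub_0: worn grinding stub, 17 mm in diameter and 13 mm high with rounded edges, 12 g, standing on end on the mat at the start; origin at the centre of its underside, z up along its axis; 2 to 4 such stubs are present, the others are absent
- stub_1: worn grinding stub, 17 mm in diameter and 13 mm high with rounded edges, 12 g, standing on end on the mat at the start; origin at the centre of its underside, z up along its axis; 2 to 4 such stubs are present, the others are absent
- stub_2: worn grinding stub, 17 mm in diameter and 13 mm high with rounded edges, 12 g, standing on end on the mat at the start; origin at the centre of its underside, z up along its axis; 2 to 4 such stubs are present, the others are absent
- stub_3: worn grinding stub, 17 mm in diameter and 13 mm high with rounded edges, 12 g, standing on end on the mat at the start; origin at the centre of its underside, z up along its axis; 2 to 4 such stubs are present, the others are absent
- chute: loose folded steel charging chute, 209 mm long, 50 mm wide, 0.3 kg. Origin on the bench plane below the middle of its trough; x towards the closed end and handle, -x towards the open end (lip), z up. Trough from x = -95 to 95 mm; floor 27 mm wide; sides flare to 43 mm apart inside and stand 18 mm above the floor; end wall 27 mm above the bench
- chute_floor (a point): middle of the trough's floor, upper face, 15 mm above the bench. The floor rises 5 degrees towards the lip, from 7 mm at the closed end to 23 mm at the lip. It is polished steel: cylinders standing in it begin to slide when it slopes 14 to 20 degrees down towards the lip, so at 19 to 25 degrees of tipping; lying ones may roll sooner
- chute_lip (a point): middle of the open end's floor edge, upper face: 95 mm to -x of the chute's origin and 23 mm above its underside; axes as the chute
- chute_grip (a point): point to grip the chute's handle, a black upright bar behind the closed end, 14 mm thick in x, 28 mm wide in y, top 83 mm above the bench. The point is on its middle plane, 107 mm to +x of the chute's origin and 60 mm above its underside; fingers close along the chute's x on 14 mm
- jar: open white ceramic mill jar standing upright, fixed, 112 mm high, body 104 mm in diameter, its neck 68 mm outside and 55 mm inside, inner floor at 8 mm, inside 92 mm wide; origin at the centre of its underside; another jar lies closed on the roller mill at the back, not part of the work
- jar_mouth (a point): centre of the open jar's mouth, in the plane of its rim, 112 mm above the bench
- lid: lid of the open jar, right way up on the bench, 0.16 kg: a black rubber plug below, 9 mm deep, tapering from 48 mm in diameter to 38 mm at its foot, a white disc 72 mm in diameter and 8 mm thick on it, and a black knob 22 mm in diameter and 24 mm high on top (41 mm high in all); origin at the centre of the plug's underside; closed, the origin is 103 mm above the bench
- tin: open instrument tin with a teal pad in it, fixed, 70 (x) x 110 (y) x 34 mm high, walls 2 mm; the pad's top is 20 mm above the bench; origin at the centre of its underside
- flask: stoppered conical flask, 64 mm in diameter and 100 mm high, a bystander; origin at the centre of its underside
- iodine_bottle: brown dropper bottle with a red bulb, 29 mm in diameter and 92 mm high, a bystander; origin at the centre of its underside

How it is judged:
On the way, in this order (a step that is already met when the one before it is completed fails the run):
1. all the full-size cylinders that are present lie in the chute together (x of cyl_0 in the frame of chute between -0.098 and 0.096 m and y of cyl_0 in the frame of chute between -0.024 and 0.024 m and z of cyl_0 in the frame of chute between 0.004 and 0.055 m and x of cyl_1 in the frame of chute between -0.098 and 0.096 m and y of cyl_1 in the frame of chute between -0.024 and 0.024 m and z of cyl_1 in the frame of chute between 0.004 and 0.055 m and x of cyl_2 in the frame of chute between -0.098 and 0.096 m and y of cyl_2 in the frame of chute between -0.024 and 0.024 m and z of cyl_2 in the frame of chute between 0.004 and 0.055 m and x of cyl_3 in the frame of chute between -0.098 and 0.096 m and y of cyl_3 in the frame of chute between -0.024 and 0.024 m and z of cyl_3 in the frame of chute between 0.004 and 0.055 m and x of cyl_4 in the frame of chute between -0.098 and 0.096 m and y of cyl_4 in the frame of chute between -0.024 and 0.024 m and z of cyl_4 in the frame of chute between 0.004 and 0.055 m), for 0.2 s.
2. the chute is tipped by more than 20 degrees with its lip within 60 mm of the centre of the jar's mouth, and all the full-size cylinders are in the jar (angle between chute's own z axis and vertical above 0.35 rad and distance between chute_lip and jar_mouth below 0.06 m and horizontal distance between each of cyl_0, cyl_1, cyl_2, cyl_3, cyl_4 and jar below 0.046 m and height (world z) of each of cyl_0, cyl_1, cyl_2, cyl_3, cyl_4 below 0.085 m), for 0.1 s.
At the end, for the whole second after the job is handed in: all full-size cylinders present are inside the jar and all worn stubs present are in the tin; the chute stands level on the bench (within 3 degrees) and at rest; the lid sits flat on the jar's rim with its plug in the mouth, centred within 8 mm (horizontal distance between each of cyl_0, cyl_1, cyl_2, cyl_3, cyl_4 and jar below 0.046 m and height (world z) of each of cyl_0, cyl_1, cyl_2, cyl_3, cyl_4 below 0.085 m and x of stub_0 in the frame of tin between -0.034 and 0.034 m and y of stub_0 in the frame of tin between -0.054 and 0.054 m and z of stub_0 in the frame of tin between 0.015 and 0.045 m and x of stub_1 in the frame of tin between -0.034 and 0.034 m and y of stub_1 in the frame of tin between -0.054 and 0.054 m and z of stub_1 in the frame of tin between 0.015 and 0.045 m and x of stub_2 in the frame of tin between -0.034 and 0.034 m and y of stub_2 in the frame of tin between -0.054 and 0.054 m and z of stub_2 in the frame of tin between 0.015 and 0.045 m and x of stub_3 in the frame of tin between -0.034 and 0.034 m and y of stub_3 in the frame of tin between -0.054 and 0.054 m and z of stub_3 in the frame of tin between 0.015 and 0.045 m and angle between chute's own z axis and vertical below 0.06 rad and height (world z) of chute between -0.008 and 0.008 m and linear speed of each of chute, lid below 0.02 m/s and horizontal distance between lid and jar below 0.008 m and height (world z) of lid between 0.099 and 0.107 m and angle between lid's own z axis and vertical below 0.08 rad); the robot touches nothing.
It fails at once if the flask is moved by more than 30 mm or tipped (distance of flask from where it was at the start of the episode above 0.03 m or angle between flask's own z axis and vertical above 0.3 rad).
It fails at once if the dropper bottle is moved by more than 30 mm or tipped (distance of iodine_bottle from where it was at the start of the episode above 0.03 m or angle between iodine_bottle's own z axis and vertical above 0.3 rad).
Of cyl_0, cyl_1, cyl_2, cyl_3, cyl_4 only 3 to 5 are there at a start; the rules pass over those that are not, and their reading is None.
Of stub_0, stub_1, stub_2, stub_3 only 2 to 4 are there at a start; the rules pass over those that are not, and their reading is None.
At some moment in a run one of cyl_0, cyl_1, cyl_2, cyl_3, cyl_4, stub_0, stub_1, stub_2, stub_3, lid may be knocked a few centimetres aside while the robot is not near it.
Once in a run the grip may slacken for a moment while it holds something.
It also fails if it takes over 210 s, if anything falls off the work surface, if the arm or the gripper's body presses on something with over 40 N, if the wrist force passes 120 N, or if a joint passes its speed limit or range.

## Working session

There is one attempt and no reset: what is moved stays moved. The work goes in short steps, Python scripts to look and compute and a shell command to move; the robot and the scene stay as the last step left them, time stands still between calls to the robot, and variables do not carry over. Pictures are saved under pics/ and viewed, at most 14 in all, crops included, and the job is handed in when it is done.

```bash
ls; mkdir -p pics; cat > h.py <<'E'
import numpy as np, cv2
from plant import readout, read_camera, get_calibration, job, robot
def shot(name, fn):
    c=get_calibration(name); im=read_camera(name)
    cv2.imwrite(f'pics/{fn}.png', im[:,:,::-1]); 
    import pickle; pickle.dump(c,open(f'pics/{fn}.pkl','wb'))
    return im
def load(fn):
    import pickle; return cv2.imread(f'pics/{fn}.png'), pickle.load(open(f'pics/{fn}.pkl','rb'))
def K(c):
    f=210/np.tan(np.radians(c['fovy'])/2); return np.array([[f,0,c['cx']],[0,f,c['cy']],[0,0,1.]])
def ray(c,uv):
    p=cv2.undistortPoints(np.array(uv,float).reshape(-1,1,2),K(c),np.array(c['dist_coeffs'])).reshape(-1,2)
    P=np.array(c['pose']); d=np.c_[p,np.ones(len(p))]@P[:3,:3].T
    return P[:3,3],d
def at(c,uv,z):
    o,d=ray(c,uv); return o+d*((z-o[2])/d[:,2])[:,None]
def proj(c,X):
    P=np.linalg.inv(np.array(c['pose'])); r,_=cv2.Rodrigues(P[:3,:3])
    return cv2.projectPoints(np.array(X,float).reshape(-1,1,3),r,P[:3,3],K(c),np.array(c['dist_coeffs']))[0].reshape(-1,2)
def tri(views):
    A=np.zeros((3,3));b=np.zeros(3)
    for c,uv in views:
        o,d=ray(c,[uv]);d=d[0]/np.linalg.norm(d[0]);M=np.eye(3)-np.outer(d,d);A+=M;b+=M@o
    return np.linalg.solve(A,b)
E
python3 - <<'E'
from h import *
for n in('scene','top'):
    shot(n,n+'0'); c=get_calibration(n); print(n,c['fovy'],np.round(c['pose'],3).tolist(),c['dist_coeffs'])
E
```

```text
pics
scene 46.22809815168793 [[-0.734, -0.434, 0.522, -0.075], [-0.679, 0.463, -0.57, 0.654], [0.005, -0.773, -0.635, 0.861], [0.0, 0.0, 0.0, 1.0]] [-0.12897127  0.          0.          0.          0.        ]
top 43.5915264851991 [[0.013, -0.996, 0.086, 0.437], [-1.0, -0.015, -0.023, -0.03], [0.024, -0.085, -0.996, 1.638], [0.0, 0.0, 0.0, 1.0]] [-0.20176446  0.          0.          0.          0.        ]
```

View pics/top0.png

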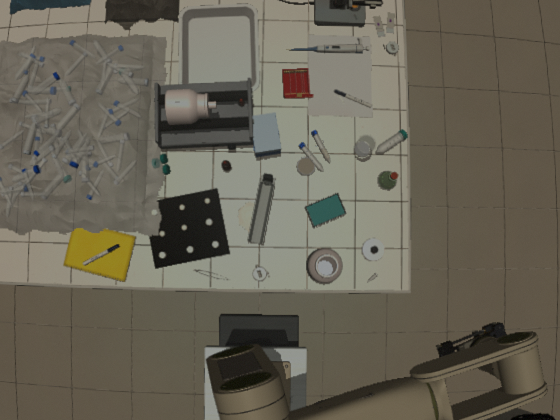

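View pics/scene0.png

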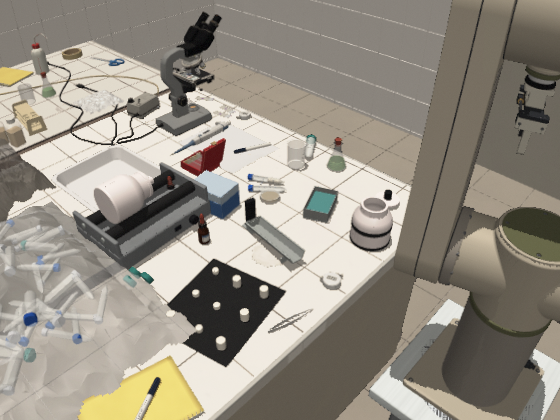

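```bash
python3 - <<'E'
from h import *
t,ct=load('top0'); s,cs=load('scene0')
def blobs(im,box,th):
    x0,y0,x1,y1=box; g=cv2.cvtColor(im,cv2.COLOR_BGR2GRAY)[y0:y1,x0:x1]
    n,l,st,ce=cv2.connectedComponentsWithStats((g>th).astype(np.uint8))
    return [(ce[i]+[x0,y0],st[i]) for i in range(1,n) if 6<st[i][4]<400]
for nm,im,c,box in(('top',t,ct,(148,188,232,268)),('scene',s,cs,(165,255,290,365))):
    for ce,st in blobs(im,box,110):
        print(nm,np.round(ce,1),st, np.round(at(c,[ce],.02)[0],3))
for nm,uv,z in(('jar',(325,266),.112),('lid knob',(374,250),.041),('tin',(325,210),.034),('flask',(388,180),.1),('handle',(268,178),.083),('lipL',(250,243),.035),('lipR',(264,244),.035)):
    print(nm,np.round(at(ct,[uv],z)[0],3))
print('jar scene',at(cs,[(376,205)],.112),at(cs,[(388,194)],.041), at(cs,[(250,201)],.083))
a=cv2.resize(t[180:275,145:395],None,fx=3.2,fy=3.2,interpolation=cv2.INTER_CUBIC); cv2.imwrite('pics/c1.png',a)
E
```

```text
top [157.  191.1] [ 0  0 17  9 94] [0.633 0.313 0.02 ]
top [182.3 190.9] [ 17   0  47   9 261] [0.634 0.233 0.02 ]
top [224.7 192.4] [ 69   0  15  10 136] [0.632 0.101 0.02 ]
top [155.7 200.6] [ 5 10  7  7 14] [0.603 0.316 0.02 ]
top [206.6 200.4] [57 11  4  4 15] [0.606 0.156 0.02 ]
top [181.5 207. ] [32 17  4  5 16] [0.584 0.234 0.02 ]
top [153.7 212. ] [ 2 21  9  8 43] [0.567 0.321 0.02 ]
top [208.6 221.5] [58 31  6  6 26] [0.54  0.148 0.02 ]
top [150.4 224. ] [ 0 33  7  7 28] [0.529 0.33  0.02 ]
top [183.6 227. ] [34 37  5  5 17] [0.522 0.226 0.02 ]
top [161.5 233. ] [12 43  4  5 16] [0.502 0.295 0.02 ]
top [148.4 240.1] [ 0 48  2  8 13] [0.479 0.335 0.02 ]
top [214.9 244. ] [64 54  6  6 25] [0.471 0.128 0.02 ]
top [150.  258.1] [  0  58   7  22 104] [0.424 0.329 0.02 ]
top [189.5 248.8] [39 58  6  6 28] [0.455 0.206 0.02 ]
top [161.9 254.5] [11 64  6  6 27] [0.436 0.292 0.02 ]
scene [287.6 256.1] [120   0   5   4  14] [0.504 0.009 0.02 ]
scene [215.  270.1] [47 12  7  7 40] [0.597 0.162 0.02 ]
scene [236.1 280.4] [67 20  9 13 88] [0.536 0.151 0.02 ]
scene [263.3 290.6] [94 30  9 13 96] [0.468 0.13  0.02 ]
scene [195.1 292.7] [27 34  7  8 47] [0.576 0.241 0.02 ]
scene [216.1 305.3] [48 47  7  8 49] [0.514 0.233 0.02 ]
scene [244.1 314. ] [ 75  53   9  14 104] [0.451 0.207 0.02 ]
scene [220.5 342.3] [ 51  81  10  14 113] [0.432 0.292 0.02 ]
jar [ 0.41  -0.202  0.112]
lid knob [ 0.459 -0.362  0.041]
tin [ 0.58  -0.21   0.034]
flask [ 0.668 -0.392  0.1  ]
handle [ 0.669 -0.033  0.083]
lipL [0.476 0.019 0.035]
lipR [ 0.473 -0.024  0.035]
jar scene [[ 0.40230544 -0.20286447  0.112     ]] [[ 0.45124602 -0.34877295  0.041     ]] [[ 0.66875667 -0.0265593   0.083     ]]
```

View pics/c1.png

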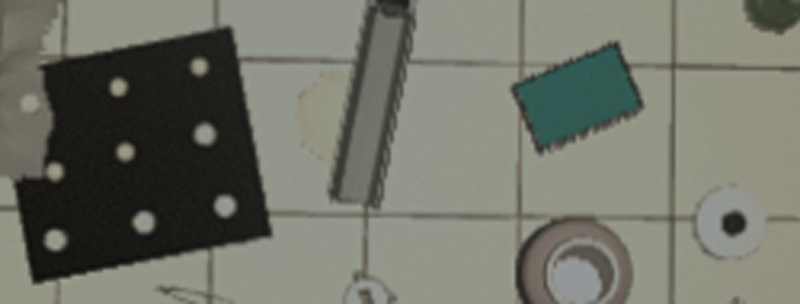

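```bash
python3 -m handwheel '[[3,5,0,0,0],[3,5,0,0,0],[3,5,0,0,0],[3,5,0,0,0],[3,5,0,0,0],[3,5,0,0,0],[3,5,0,0,0],[2,5.5,0,0,0],[2,5.5,0,0,0],[2,5.5,0,0,0]]'; python3 -m handwheel '[[2,5.5,0,0,0],[1,5.5,0,0,0],[0,5.5,0,0,0],[0,4,0,0,0],[0,0,0,0,0],[0,0,0,0,0]]'
python3 - <<'E'
from h import *
s=readout.read_state(); print(s['tool_pos'],s['orientation'],s['q'])
shot('wrist','w0'); c=get_calibration('wrist'); print(c['fovy'],np.round(c['pose'],3).tolist())
ct=load('top0')[1]; cs=load('scene0')[1]
for a,b in(((206.6,200.4),(215,270.1)),((181.5,207),(195.1,292.7)),((183.6,227),(216.1,305.3)),((161.5,233),(199,328)),((208.6,221.5),(236.1,280.4)),((214.9,244),(263.3,290.6)),((189.5,248.8),(244.1,314)),((161.9,254.5),(220.5,342.3))):
    X=tri([(ct,a),(cs,b)]); print(np.round(X,4),np.round(proj(c,X),0))
E
```

```text
t: 1.35
tool_pos: [0.473, -0.0478, 0.4045]
orientation: [3.095, 0.539, -0.0]
force: [1.3, 0.0, 0.0]
opening: 0.0932
gripper_force: 0.0
t: 2.1
tool_pos: [0.5027, 0.1549, 0.4043]
orientation: [3.094, 0.54, -0.001]
force: [0.2, -0.3, -0.2]
opening: 0.0929
gripper_force: 0.0
[0.50272945 0.15492381 0.4043003 ] [ 3.09434003e+00  5.39549193e-01 -1.35378737e-03] [ 2.01646499e-01 -6.95480791e-02  1.69301772e+00 -5.40370336e-04
  1.51900105e+00  1.42720922e+00]
61.80188825427921 [[0.339, -0.913, -0.229, 0.565], [-0.941, -0.329, -0.082, 0.178], [-0.0, 0.244, -0.97, 0.384], [0.0, 0.0, 0.0, 1.0]]
[0.6061 0.157  0.01  ] [[318.  92.]]
[0.5848 0.2358 0.0095] [[238.  85.]]
[0.5221 0.2272 0.0088] [[227. 146.]]
[0.5015 0.2956 0.0093] [[161. 143.]]
[0.54   0.1486 0.0158] [[303. 156.]]
[0.471  0.1277 0.0161] [[299. 223.]]
[0.4542 0.2056 0.0163] [[226. 213.]]
[0.435  0.2916 0.0169] [[146. 203.]]
```

View pics/w0.png

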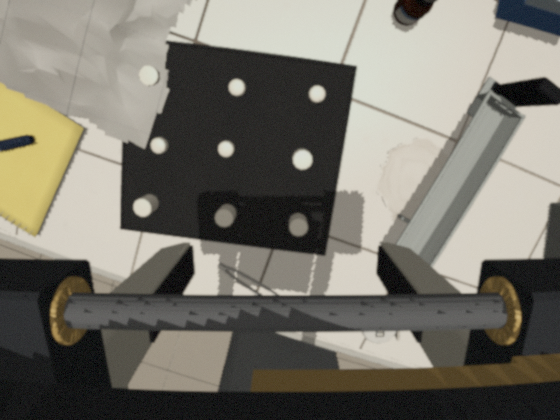

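```bash
python3 - <<'E'
from h import *
t,ct=load('top0'); s,cs=load('scene0'); w,cw=load('w0')
g=cv2.cvtColor(w,cv2.COLOR_BGR2GRAY)
def cen(im,u,v,r,th):
    g=cv2.cvtColor(im,cv2.COLOR_BGR2GRAY); n,l,st,ce=cv2.connectedComponentsWithStats((g[v-r:v+r+1,u-r:u+r+1]>th).astype(np.uint8))
    i=l[r,r]; return ce[i]+[u-r,v-r],st[i]
print(cen(w,148,76,14,190)); a,_=cen(w,148,76,14,190)
tc,_=cen(t,154,212,6,150); print(tc)
X=tri([(ct,tc),(cw,a)]); print('ninth',X,proj(cs,X))
u,v=proj(cs,X)[0].astype(int)
A=cv2.resize(s[v-50:v+50,max(u-60,0):u+60],None,fx=4,fy=4,interpolation=cv2.INTER_CUBIC)
B=cv2.resize(w[30:130,80:200],None,fx=3,fy=3,interpolation=cv2.INTER_CUBIC)
cv2.imwrite('pics/c2.png',np.hstack([A[:300,:480],B[:300,:320]]))
E
```

```text
(array([147.53597122,  74.98920863]), array([  5,   4,  18,  20, 278], dtype=int32))
[154. 212.]
ninth [0.56454533 0.3149246  0.04366005] [[170.81285974 306.94479416]]
```

View pics/c2.png

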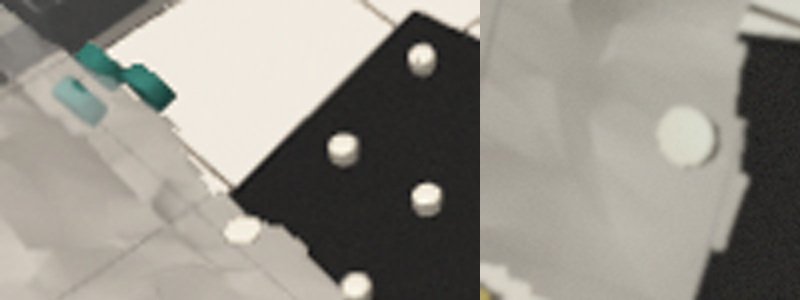

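```bash
python3 - <<'E'
from h import *
t,ct=load('top0'); s,cs=load('scene0'); w,cw=load('w0')
g=cv2.cvtColor(t,cv2.COLOR_BGR2GRAY); print(g[206:219,148:162])
for a in((153.5,212),(154,213)):
    print(tri([(ct,a),(cw,(147.5,75)),(cs,(171.3,314.4))]),tri([(ct,a),(cs,(171.3,314.4))]),tri([(cw,(147.5,75)),(cs,(171.3,314.4))]))
# full tops in wrist -> heights check, grasp xy
for n,uv,z in(('s',(317,94),.016),('s',(237,87),.016),('s',(226,149),.016),('s',(158,146),.016),('f',(302,159),.028),('f9',(147.5,75),.028),('f9 as stub',(147.5,75),.016)):
    print(n,np.round(at(cw,[uv],z)[0],4))
E
```

```text
[[106 107 107 107 105 106 105 104 106 104  74  32  25  27]
 [104 105 105 107 106 106 106 105 106 104  78  32  25  26]
 [105 106 106 106 105 107 109 108 104 104  86  47  26  25]
 [103 105 106 106 113 123 122 121 113 108 104  71  33  24]
 [104 105 105 112 130 147 146 145 127 109 104  76  32  24]
 [107 106 107 121 144 147 149 147 136 115 105  85  48  24]
 [105 105 105 124 147 149 148 148 144 124 110 103  68  27]
 [107 107 107 121 146 147 147 147 133 116 111 106  70  30]
 [109 108 109 117 134 136 139 131 110 102 107 107  88  50]
 [111 109 110 111 111 115 115 105  98 107 108 109 110  71]
 [111 110 111 109 108 109 109 108 108 109 106 109 107  71]
 [110 109 110 108 109 111 110 108 108 109 108 108 107  69]
 [109 109 108 110 109 109 110 108 109 108 109 110 106  70]]
[0.56429296 0.3205948  0.02476056] [0.56533412 0.31971468 0.02239636] [0.56270843 0.32057414 0.02557422]
[0.56312431 0.32005576 0.025066  ] [0.5632621  0.31906707 0.02337234] [0.56270843 0.32057414 0.02557422]
s [0.6031 0.1579 0.016 ]
s [0.5823 0.236  0.016 ]
s [0.5195 0.2273 0.016 ]
s [0.4987 0.296  0.016 ]
f [0.5375 0.1502 0.028 ]
f9 [0.5639 0.3209 0.028 ]
f9 as stub [0.5639 0.3258 0.016 ]
```

```bash
python3 -m handwheel '[[0.7,-4.5,0,-0.125,0.5],[1,-4.5,0,-0.125,0.5],[1,-4.5,0,-0.125,0.5],[0,-4,0,-0.125,0.5],[0,0,0,0,0.5],[0,0,0,0,0.5]]'
python3 - <<'E'
from h import *
s=readout.read_state(); print(s['tool_pos'],s['orientation'],s['opening'])
shot('wrist','w1')
E
```

```text
t: 2.9
tool_pos: [0.5296, -0.0205, 0.4047]
orientation: [-3.132, 0.245, 0.0]
force: [-0.7, 0.2, -0.1]
opening: 0.0467
gripper_force: 0.0
[ 0.5296047  -0.02050243  0.40470409] [-3.13172244e+00  2.44890031e-01  1.85843783e-04] 0.04668032865500372
```

View pics/w1.png

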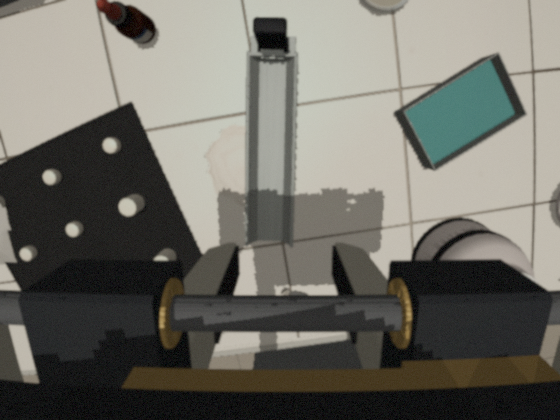

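```bash
python3 - <<'E'
from h import *
w,c=load('w1'); w0,c0=load('w0')
L=at(c,[(246,243),(293,245)],.041).mean(0); E=at(c,[(247,53),(298,54)],.026).mean(0); H=at(c,[(270.5,25.5)],.083)[0]
print(L,E,H); d=H-L; print(np.degrees(np.arctan2(d[1],d[0])),np.linalg.norm(d[:2]))
d=(E-L)[:2]; print(np.degrees(np.arctan2(d[1],d[0])),np.linalg.norm(d))
u=d/np.linalg.norm(d); O=L[:2]+u*.095; print('O',O, O+u*.107)
for p in(.07,.035,0,-.035,-.07): print(p,np.round(O+u*p,4), 'tcpz',round(.015-p*.0875+.206,4))
# height check tops of handle from two views
print(tri([(c,(270.5,25.5)),(c0,(531,92))]))
cc=at(c,[(397,115),(498,56),(524,113),(431,168)],.034); print('tin',cc.round(3).tolist(),cc.mean(0))
for uv in((111.5,145),(51.5,177),(74,229),(29,254)): print('s',at(c,[uv],.012)[0].round(4))
print('f',at(c,[(129,205)],.022)[0].round(4))
E
```

```text
[0.47758528 0.00473305 0.041     ] [ 0.66245887 -0.02812031  0.026     ] [ 0.67321669 -0.03031114  0.083     ]
-10.155892835909835 0.1987454286000729
-10.076676220023433 0.18777004641424733
O [ 0.57111985 -0.01188872] [ 0.67646932 -0.03061007]
0.07 [ 0.64   -0.0241] tcpz 0.2149
0.035 [ 0.6056 -0.018 ] tcpz 0.2179
0 [ 0.5711 -0.0119] tcpz 0.221
-0.035 [ 0.5367 -0.0058] tcpz 0.2241
-0.07 [5.022e-01 4.000e-04] tcpz 0.2271
[ 0.6785371  -0.03064021  0.05117074]
tin [[0.587, -0.139, 0.034], [0.63, -0.245, 0.034], [0.572, -0.27, 0.034], [0.53, -0.17, 0.034]] [ 0.57964208 -0.20606641  0.034     ]
s [0.6033 0.157  0.012 ]
s [0.5813 0.2357 0.012 ]
s [0.5189 0.2271 0.012 ]
s [0.4974 0.2945 0.012 ]
f [0.5377 0.1496 0.022 ]
```

```bash
python3 -m handwheel '[[5,-0.4,0,0,0.5],[5,-0.3,0,0,0.5],[4.5,-0.3,0,-0.02,0.5],[0,0,-6,0,0.5],[0,0,-6,0,0.5],[0,0,-4,0,0.5],[0,0,-1.8,0,0.5],[0,0,0,0,0.5],[0,0,0,0,0.5]]'
python3 -m handwheel '[[0,0,0,0,1],[0,0,0,0,1],[0,0,0,0,1],[0,0,0,0,1],[0,0,0,0,1]]' 60
python3 -c "
from h import *
s=readout.read_state();print(s['force'],s['wrist_torque'],s['opening'],s['gripper_force'])"
python3 -m handwheel '[[0,0,0.5,0,1],[0,0,0.5,0,1],[0,0,0.5,0,1],[0,0,0.5,0,1],[0,0,0,0,1],[0,0,0,0,1]]'
python3 -c "
from h import *
s=readout.read_state();print(s['force'],s['wrist_torque'],s['opening'],s['gripper_force']);shot('scene','s1')"
```

```text
t: 4.08
tool_pos: [0.676, -0.0295, 0.2296]
orientation: [3.13, -0.274, 0.006]
force: [0.2, 0.3, -0.3]
opening: 0.0462
gripper_force: 0.0
t: 4.7
tool_pos: [0.6753, -0.0299, 0.228]
orientation: [3.129, -0.275, 0.003]
force: [-0.6, 0.5, 6.5]
opening: 0.0276
gripper_force: 60.0
[-0.55637029  0.47806591  6.52390235] [-0.01225359  0.18153547  0.07074711] 0.027616041541341015 59.99997854232788
t: 5.45
tool_pos: [0.6748, -0.0297, 0.2466]
orientation: [3.13, -0.275, -0.0]
force: [-0.3, -0.0, -3.5]
opening: 0.0278
gripper_force: 60.0
[-0.32389036 -0.0134099  -3.45252932] [ 0.00635723 -0.19788766  0.03652076] 0.027759773111481072 59.99473214149475
```

```bash
python3 - <<'E'
from h import *
s,c=load('s1'); cv2.imwrite('pics/c3.png',cv2.resize(s[180:290,200:340],None,fx=5,fy=5,interpolation=cv2.INTER_CUBIC))
d=np.array([np.cos(-.176),np.sin(-.176)]);n=np.array([-d[1],d[0]]);g=np.array([.675,-.0298])
import itertools
for tilt in(0,5,10):
    a=np.radians(tilt); 
    for x,y,z in((-.095,.0215,.041),(-.095,-.0215,.041),(.107,0,.083)):
        dx,dz=x-.107,z-.06; X=dx*np.cos(a)+dz*np.sin(a)*-1; Z=dz*np.cos(a)+dx*np.sin(a)
        P=np.r_[g+d*X+n*y,.0796+Z]; print(tilt,((proj(c,P)[0]-[200,180])*5).round(0))
E
```

```text
0 [451. 362.]
0 [522. 324.]
0 [245.  67.]
5 [448. 386.]
5 [518. 348.]
5 [247.  69.]
10 [442. 407.]
10 [512. 370.]
10 [249.  71.]
```

View pics/c3.png

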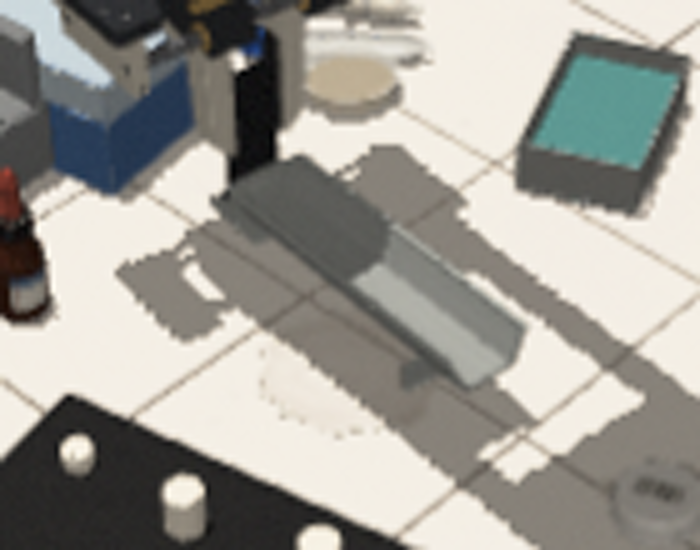

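```bash
python3 -m handwheel '[[0,0,1,0,1],[0,0,1,0,1],[-1,0.6,0,0.16,1],[-1,0.6,0,0.16,1],[-1,0.6,0,0.16,1],[-1,0.6,0,0.16,1],[-1,0.6,0,0.16,1],[-0.9,0.7,0,0.16,1],[0,0,0,0,1],[0,0,0,0,1]]' 
python3 -m handwheel '[[0,0,-1,0,1],[0,0,-1,0,1],[0,0,-0.8,0,1],[0,0,-0.6,0,1],[0,0,-0.4,0,1],[0,0,0,0,1]]'
python3 -c "
from h import *
s=readout.read_state();print(s['force'],s['wrist_torque'],s['opening'],s['q'])"
```

```text
t: 6.75
tool_pos: [0.6163, 0.0071, 0.2675]
orientation: [2.904, 1.196, 0.002]
force: [-0.1, 0.0, -3.3]
opening: 0.0277
gripper_force: 60.0
t: 7.5
tool_pos: [0.6159, 0.0073, 0.2288]
orientation: [2.903, 1.201, 0.0]
force: [-0.4, 0.3, -3.8]
opening: 0.0277
gripper_force: 60.0
[-0.44267928  0.26842886 -3.76622227] [ 0.16362724 -0.15869453  0.03458963] 0.027742445666547523 [-7.13510884e-02  3.18359984e-01  1.60427054e+00  2.90110687e-05
  1.21878652e+00  7.14716825e-01]
```

```bash
python3 -m handwheel '[[0,0,-0.2,0,1],[0,0,0,0,1],[0,0,0,0,0.5],[0,0,0,0,0.5],[0,0,0,0,0.5],[0,0,4,0,0.5],[0,0,6,0,0.5],[-2,-2,5,0,0.5],[-3,-3,2.7,0,0.5],[-4,-4,0,0,0.5]]' 10
python3 -m handwheel '[[0,0,0,0,0.5],[0,0,0,0,0.5]]' 
python3 -c "
from h import *
s=readout.read_state();print(s['force'],s['tool_pos'],s['opening'])
shot('wrist','w2');shot('top','t2')"
```

```text
t: 8.75
tool_pos: [0.5259, -0.0832, 0.4074]
orientation: [2.898, 1.202, 0.008]
force: [-0.4, -1.1, 0.5]
opening: 0.0465
gripper_force: 0.0
t: 9.0
tool_pos: [0.5259, -0.0828, 0.4039]
orientation: [2.903, 1.2, 0.001]
force: [0.3, -0.1, 0.0]
opening: 0.0462
gripper_force: 0.0
[ 0.29007109 -0.13519036  0.03958485] [ 0.5258959  -0.08275083  0.4038643 ] 0.04618757752519077
```

View pics/w2.png

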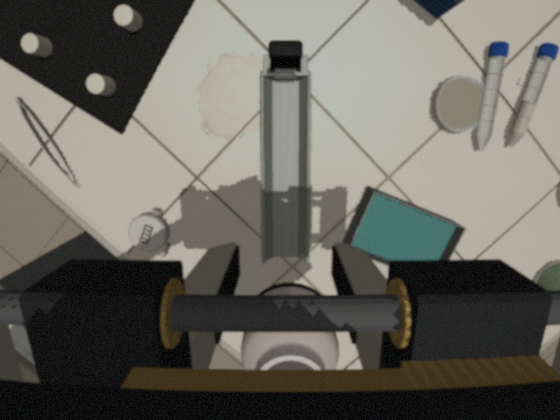

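```bash
python3 - <<'E'
from h import *
w,c=load('w2'); t,ct=load('t2')
L=at(c,[(261.5,256),(309,256)],.041).mean(0); E=at(c,[(261,78),(311,78)],.026).mean(0); H=at(c,[(286,49)],.083)[0]
print(L,E,H); d=(E-L)[:2]; print(np.degrees(np.arctan2(d[1],d[0])))
u=np.array([np.cos(np.pi/4),np.sin(np.pi/4)]);O=(H[:2]-u*.106+L[:2]+u*.095)/2; print('O',O)
for p in(.075,.047,.019,-.009,-.037): print(p,np.round(O+u*p,4),'tcpz',round(.015-p*.0875+.206,4))
g=cv2.medianBlur(cv2.cvtColor(t,cv2.COLOR_BGR2GRAY),3)
cr=cv2.HoughCircles(g[235:295,295:355],cv2.HOUGH_GRADIENT,1,10,param1=80,param2=12,minRadius=8,maxRadius=19); print(cr+np.array([295,235,0]) if cr is not None else None)
cv2.imwrite('pics/c4.png',cv2.resize(t[225:300,290:400],None,fx=6,fy=6,interpolation=cv2.INTER_CUBIC))
E
```

```text
[ 0.47799467 -0.12952504  0.041     ] [ 0.60413796 -0.00437596  0.026     ] [0.61505801 0.00673211 0.083     ]
44.77331550227393
O [ 0.54263725 -0.06528555]
0.075 [ 0.5957 -0.0123] tcpz 0.2144
0.047 [ 0.5759 -0.0321] tcpz 0.2169
0.019 [ 0.5561 -0.0519] tcpz 0.2193
-0.009 [ 0.5363 -0.0716] tcpz 0.2218
-0.037 [ 0.5165 -0.0914] tcpz 0.2242
[[[326.5        265.5         16.        ]
  [316.5        273.5         17.20000076]]]
```

View pics/c4.png

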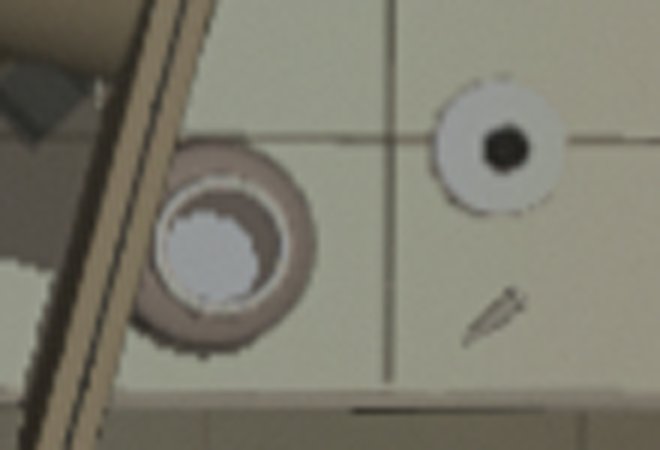

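```bash
python3 -m handwheel '[[0.3,5.5,-2,0,0.5],[0.3,5.5,-2,0,0.5],[0.3,5.5,-2,0,0.5],[0.45,5.5,-2,0,0.5],[0,1.25,-2,0,0.5],[0,0,-4,0,0.5],[0,0,-4,0,0.5],[0,0,-1.8,0,0.5],[0,0,0,0,0.5],[0,0,0,0,0.5]]' 20
python3 -m handwheel '[[0,0,0,0,1],[0,0,0,0,1],[0,0,0,0,1],[0,0,3,0,1],[0,0,4,0,1],[0,0,2,0,1]]'
```

```text
t: 10.35
tool_pos: [0.5403, 0.1498, 0.2074]
orientation: [2.902, 1.201, 0.004]
force: [-0.4, 0.5, 0.6]
opening: 0.0466
gripper_force: 0.0
t: 11.1
tool_pos: [0.54, 0.1499, 0.2983]
orientation: [2.902, 1.201, 0.005]
force: [0.6, 0.2, -1.0]
opening: 0.0189
gripper_force: 20.0
```

```bash
python3 -m handwheel '[[1.9,-5.4,0,0,1],[1.9,-5.4,0,0,1],[1.77,-5.4,0,0,1],[0,0,-3,0,1],[0,0,-3,0,1],[0,0,-1.5,0,1],[0,0,-0.7,0,1],[0,0,0,0,1],[0,0,0,0,1]]'
python3 -m handwheel '[[0,0,0,0,0.6],[0,0,0,0,0.6],[0,0,0.5,0,0.6],[0,0,3,0,0.5],[0,0,5,0,0.5]]'
```

```text
t: 12.22
tool_pos: [0.5956, -0.012, 0.215]
orientation: [2.902, 1.202, 0.003]
force: [-0.3, 0.0, -0.3]
opening: 0.0194
gripper_force: 20.0
t: 12.85
tool_pos: [0.594, -0.0121, 0.2977]
orientation: [-2.901, -1.201, 0.006]
force: [1.2, -0.7, 0.3]
opening: 0.046
gripper_force: 0.0
```

```bash
python3 -c "
from h import *
s=readout.read_state();print(s['tool_pos'])
shot('wrist','w3')"
```

```text
[ 0.59399971 -0.01210903  0.29770196]
```

View pics/w3.png

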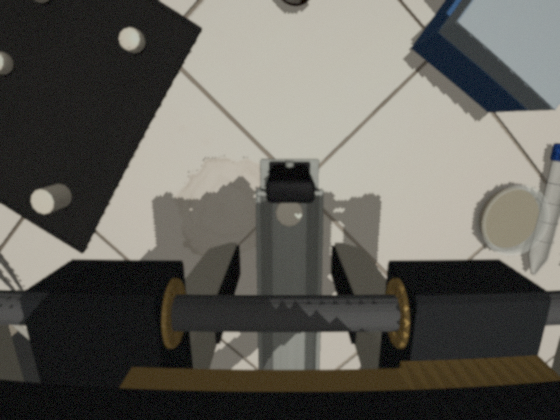

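```bash
python3 -m handwheel '[[-4.1,4.6,0,0,0.5],[-4.1,4.7,0,0,0.5],[-4.1,4.7,0,0,0.5],[0,0,-4,0,0.5],[0,0,-4,0,0.5],[0,0,-1.2,0,0.5],[0,0,0,0,0.5],[0,0,0,0,0.5]]' 20
python3 -m handwheel '[[0,0,0,0,1],[0,0,0,0,1],[0,0,0,0,1],[0,0,3,0,1],[0,0,4,0,1],[0,0,2,0,1]]'
python3 -m handwheel '[[3.5,-5,0,0,1],[3.5,-5,0,0,1],[3.5,-5,0,0,1],[0.04,-1,0,0,1],[0,0,-3,0,1],[0,0,-3,0,1],[0,0,-1.2,0,1],[0,0,-0.7,0,1],[0,0,0,0,1],[0,0,0,0,1]]'
```

```text
t: 13.9
tool_pos: [0.4731, 0.1278, 0.2085]
orientation: [2.903, 1.201, 0.004]
force: [0.2, -0.3, 0.8]
opening: 0.0461
gripper_force: 0.0
t: 14.65
tool_pos: [0.4726, 0.1279, 0.2992]
orientation: [2.902, 1.201, 0.004]
force: [0.0, -0.9, -0.7]
opening: 0.0191
gripper_force: 20.0
t: 15.9
tool_pos: [0.578, -0.0321, 0.219]
orientation: [2.902, 1.201, 0.003]
force: [-0.6, 0.2, 0.1]
opening: 0.0187
gripper_force: 20.0
```

```bash
python3 -m handwheel '[[-0.2,0,-0.2,0,1],[0,0,0,0,1],[0,0,0,0,0.6],[0,0,0,0,0.6],[0,0,0.5,0,0.6],[0,0,3,0,0.5],[0,0,5,0,0.5],[0,0,0,0,0.5]]'
python3 -m handwheel '[[-2.4,4.8,0,0,0.5],[-2.4,4.8,0,0,0.5],[-2.4,4.8,0,0,0.5],[-2.5,4.8,0,0,0.5],[-2.5,4.6,0,0,0.5],[0,0,-4,0,0.5],[0,0,-4,0,0.5],[0,0,-1.5,0,0.5],[0,0,0,0,0.5],[0,0,0,0,0.5]]' 20
python3 -m handwheel '[[0,0,0,0,1],[0,0,0,0,1],[0,0,0,0,1],[0,0,3,0,1],[0,0,4,0,1],[0,0,2,0,1],[0,0,0,0,1]]'
```

```text
t: 16.9
tool_pos: [0.5774, -0.0324, 0.3065]
orientation: [2.898, 1.2, 0.013]
force: [-0.0, -0.6, 0.6]
opening: 0.0466
gripper_force: 0.0
t: 18.15
tool_pos: [0.4544, 0.2059, 0.2073]
orientation: [2.903, 1.201, 0.003]
force: [0.4, 0.2, -0.1]
opening: 0.0464
gripper_force: 0.0
t: 19.02
tool_pos: [0.4542, 0.2061, 0.2977]
orientation: [2.903, 1.201, 0.006]
force: [0.3, 0.0, -1.0]
opening: 0.0192
gripper_force: 20.0
```

```bash
python3 -m handwheel '[[2,-5.2,0,0,1],[2,-5.2,0,0,1],[2,-5.2,0,0,1],[2.1,-5.2,0,0,1],[2.1,-5,0,0,1],[0,0,-3,0,1],[0,0,-3,0,1],[0,0,-1.2,0,1],[0,0,-0.6,0,1],[0,0,0,0,1]]'
python3 -m handwheel '[[0,0,0,0,1],[0,0,0,0,0.6],[0,0,0,0,0.6],[0,0,0.5,0,0.6],[0,0,3,0,0.5],[0,0,5,0,0.5],[0,0,0,0,0.5]]'
```

```text
t: 20.27
tool_pos: [0.5557, -0.052, 0.2182]
orientation: [2.902, 1.202, 0.001]
force: [-0.4, -0.2, 0.1]
opening: 0.0188
gripper_force: 20.0
t: 21.15
tool_pos: [0.5573, -0.0525, 0.3084]
orientation: [2.898, 1.199, 0.012]
force: [0.1, -0.8, 0.6]
opening: 0.0464
gripper_force: 0.0
```

```bash
python3 -m handwheel '[[-2,5.7,0,0,0.5],[-2,5.7,0,0,0.5],[-2,5.7,0,0,0.5],[-2,5.7,0,0,0.5],[-2,5.8,0,0,0.5],[-2.1,5.8,0,0,0.5],[0,0,-4,0,0.5],[0,0,-4,0,0.5],[0,0,-1.7,0,0.5],[0,0,0,0,0.5]]' 20
python3 -m handwheel '[[0,0,0,0,0.5],[0,0,0,0,0.5]]'
```

```text
t: 22.4
tool_pos: [0.4339, 0.2913, 0.2045]
orientation: [2.903, 1.201, -0.005]
force: [0.0, 0.0, 0.3]
opening: 0.0467
gripper_force: 0.0
t: 22.65
tool_pos: [0.4354, 0.2921, 0.2075]
orientation: [-2.903, -1.201, -0.005]
force: [-0.3, 0.4, -0.6]
opening: 0.0464
gripper_force: 0.0
```

```bash
python3 -m handwheel '[[0,0,0,0,1],[0,0,0,0,1],[0,0,0,0,1],[0,0,3,0,1],[0,0,4,0,1],[0,0,2,0,1],[0,0,0,0,1]]'
python3 -m handwheel '[[1.6,-5.7,0,0,1],[1.6,-5.7,0,0,1],[1.6,-5.7,0,0,1],[1.7,-5.7,0,0,1],[1.7,-5.7,0,0,1],[1.9,-5.7,0,0,1],[0,-2.2,0,0,1],[0,0,-3,0,1],[0,0,-3,0,1],[0,0,-0.9,0,1]]'
python3 -m handwheel '[[0,0,-0.6,0,1],[0,0,0,0,1],[0,0,0,0,1]]'
```

```text
t: 23.52
tool_pos: [0.4351, 0.2922, 0.2976]
orientation: [-2.902, -1.201, -0.006]
force: [-0.1, 0.7, 0.6]
opening: 0.0184
gripper_force: 20.0
t: 24.78
tool_pos: [0.5336, -0.0719, 0.2229]
orientation: [-2.9, -1.2, 0.008]
force: [0.3, 0.4, -0.6]
opening: 0.0191
gripper_force: 20.0
t: 25.15
tool_pos: [0.536, -0.0722, 0.2218]
orientation: [2.902, 1.201, 0.002]
force: [-0.1, 0.2, -0.5]
opening: 0.019
gripper_force: 20.0
```

```bash
python3 -m handwheel '[[0,0,0,0,0.6],[0,0,0,0,0.6],[0,0,0.5,0,0.6],[0,0,3,0,0.5],[0,0,5,0,0.5],[0.4,5.6,0,0,0.5],[0.4,5.6,0,0,0.5],[0.4,5.6,0,0,0.5],[0.4,5.6,0,0,0.5],[0.4,5.6,0,0,0.5]]'
python3 -m handwheel '[[0.4,5.6,0,0,0.5],[0.4,5.6,0,0,0.5],[0,0,-4,0,0.5],[0,0,-2,0,0.5],[0,0,0,0,0.5],[0,0,0,0,0.5]]'
python3 -c "
from h import *
shot('wrist','w4');c=get_calibration('wrist');
for p in((.564,.320,.028),(.6045,.1575,.012),(.5835,.236,.012),(.521,.227,.012),(.5,.2955,.012)): print(proj(c,p).round(0))"
```

```text
t: 26.4
tool_pos: [0.5554, 0.2097, 0.3064]
orientation: [2.903, 1.201, 0.001]
force: [0.5, 0.2, 0.4]
opening: 0.0464
gripper_force: 0.0
t: 27.15
tool_pos: [0.5641, 0.3192, 0.2471]
orientation: [-2.903, -1.2, -0.002]
force: [-0.7, -0.2, 0.4]
opening: 0.0466
gripper_force: 0.0
[[285. 239.]]
[[482. 343.]]
[[393. 295.]]
[[334. 359.]]
[[245. 318.]]
```

View pics/w4.png

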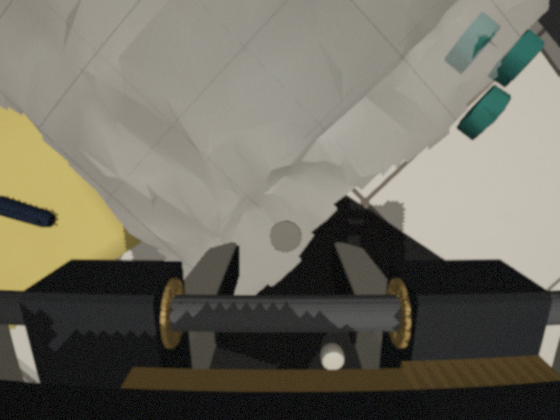

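```bash
python3 -m handwheel '[[0.1,0.1,-2,0,0.5],[0,0,-2,0,0.5],[0,0,-0.1,0,0.5],[0,0,0,0,0.5],[0,0,0,0,1],[0,0,0,0,1],[0,0,0,0,1],[0,0,3,0,1],[0,0,4,0,1],[0,0,3,0,1]]' 20
```

```text
t: 28.45
tool_pos: [0.5646, 0.3209, 0.3068]
orientation: [-2.903, -1.201, -0.003]
force: [0.3, -0.0, -0.1]
opening: 0.0189
gripper_force: 20.0
```

```bash
python3 -m handwheel '[[-0.7,-5.9,0,0,1],[-0.7,-5.9,0,0,1],[-0.7,-5.9,0,0,1],[-0.7,-5.9,0,0,1],[-0.7,-5.9,0,0,1],[-0.7,-5.9,0,0,1],[-0.6,-5.8,0,0,1],[0,0,-3,0,1],[0,0,-3,0,1],[0,0,-1.3,0,1]]'
python3 -m handwheel '[[0,0,-0.8,0,1],[0,0,0,0,1],[0,0,0,0,1]]'
```

```text
t: 29.7
tool_pos: [0.5156, -0.0912, 0.2301]
orientation: [-2.902, -1.2, 0.003]
force: [-0.2, 0.0, 0.1]
opening: 0.019
gripper_force: 20.0
t: 30.08
tool_pos: [0.517, -0.0911, 0.2249]
orientation: [2.902, 1.202, 0.002]
force: [0.2, -0.0, -0.8]
opening: 0.0192
gripper_force: 20.0
```

```bash
python3 -m handwheel '[[0,0,0,0,0.6],[0,0,0,0,0.6],[0,0,0.5,0,0.6],[0,0,3,0,0.5],[0,0,5,0,0.5],[1.75,5,0,0,0.5],[1.75,5,0,0,0.5],[1.75,5,0,0,0.5],[1.75,5,0,0,0.5],[1.75,4.9,0,0,0.5]]'
python3 -m handwheel '[[0,0,-5,0,0.5],[0,0,-4,0,0.5],[0,0,-2.7,0,0.5],[0,0,0,0,0.5],[0,0,0,0,0.5]]'
python3 -m handwheel '[[0,0,0,0,1],[0,0,0,0,1],[0,0,0,0,1],[0,0,3,0,1],[0,0,4,0,1],[0,0,3,0,1],[0,0,0,0,1]]' 15
```

```text
t: 31.32
tool_pos: [0.6043, 0.1595, 0.3093]
orientation: [2.903, 1.201, 0.001]
force: [1.0, -0.4, 0.9]
opening: 0.0465
gripper_force: 0.0
t: 31.95
tool_pos: [0.604, 0.1578, 0.192]
orientation: [2.903, 1.201, 0.0]
force: [-0.1, -0.6, 0.5]
opening: 0.0466
gripper_force: 0.0
t: 32.83
tool_pos: [0.6052, 0.158, 0.2954]
orientation: [2.902, 1.201, 0.01]
force: [0.0, -0.3, -0.4]
opening: 0.015
gripper_force: 15.0
```

```bash
python3 -m handwheel '[[-0.2,-5.7,0,0,1],[-0.2,-5.7,0,0,1],[-0.2,-5.7,0,0,1],[-0.2,-5.7,0,0,1],[-0.2,-5.7,0,0,1],[-0.2,-5.7,0,0,1],[0,-5.3,0,0,1],[0,0,-4,0,1],[0,0,-2.9,0,1],[0,0,0,0,1]]'
python3 -m handwheel '[[0,0,0,0,1],[0,0,0,0,0.5],[0,0,0,0,0.5],[0,0,4,0,0.5],[0,0,4,0,0.5]]'
```

```text
t: 34.08
tool_pos: [0.5898, -0.2364, 0.2179]
orientation: [-2.897, -1.198, 0.009]
force: [-0.5, -0.4, 0.0]
opening: 0.0163
gripper_force: 15.0
t: 34.7
tool_pos: [0.5918, -0.237, 0.3038]
orientation: [-2.902, -1.201, 0.0]
force: [0.8, -0.1, -0.0]
opening: 0.046
gripper_force: 0.0
```

```bash
python3 -m handwheel '[[-0.1,5.9,0,0,0.5],[-0.1,5.9,0,0,0.5],[-0.1,5.9,0,0,0.5],[-0.1,5.9,0,0,0.5],[-0.1,5.9,0,0,0.5],[-0.1,5.9,0,0,0.5],[-0.1,5.9,0,0,0.5],[-0.15,6,0,0,0.5],[0,0,-5,0,0.5],[0,0,-4,0,0.5]]'
python3 -m handwheel '[[0,0,-2.2,0,0.5],[0,0,0,0,0.5],[0,0,0,0,0.5],[0,0,0,0,1],[0,0,0,0,1],[0,0,0,0,1],[0,0,3,0,1],[0,0,4,0,1],[0,0,3,0,1],[0,0,0,0,1]]' 15
```

```text
t: 35.95
tool_pos: [0.5832, 0.2373, 0.2124]
orientation: [2.901, 1.205, 0.002]
force: [0.3, -0.1, -0.3]
opening: 0.0464
gripper_force: 0.0
t: 37.2
tool_pos: [0.5846, 0.2362, 0.2944]
orientation: [2.902, 1.201, 0.01]
force: [0.3, -0.1, -0.4]
opening: 0.0004
gripper_force: 0.0
```

```bash
python3 - <<'E'
from h import *
for nm in('scene','top'):
    im=shot(nm,nm+'5'); c=get_calibration(nm)
    g=cv2.cvtColor(im,cv2.COLOR_RGB2GRAY); 
    poly=proj(c,[(.62,.11,.003),(.41,.07,.003),(.37,.31,.003),(.58,.35,.003)]).astype(np.int32)
    m=np.zeros_like(g); cv2.fillPoly(m,[poly],1)
    for th in (100,):
        n,l,st,ce=cv2.connectedComponentsWithStats(((g>th)&(m>0)).astype(np.uint8))
        for i in range(1,n):
            if 8<st[i][4]<300: print(nm,ce[i].round(1),st[i],at(c,[ce[i]],.0095)[0].round(4))
E
```

```text
scene [216.2 305.6] [213 302   7   8  47] [0.5204 0.2277 0.0095]
top [184.2 235. ] [175 203  19  65 173] [0.4975 0.2249 0.0095]
top [179.5 235.9] [171 204  18  66 183] [0.4944 0.2397 0.0095]
top [154.5 213.9] [150 210  10   9  46] [0.562  0.3209 0.0095]
top [152.9 232.8] [149 230   9   6  23] [0.5026 0.324  0.0095]
top [167.3 265.8] [155 257  26  18 164] [0.4011 0.2757 0.0095]
top [205.7 263.4] [199 258  15  12 125] [0.4107 0.1559 0.0095]
```

```bash
python3 - <<'E'
from h import *
s,c=load('scene5'); cv2.imwrite('pics/c5.png',cv2.resize(s[180:370,130:410],None,fx=2.8,fy=2.8,interpolation=cv2.INTER_CUBIC))
E
```

```text
(no output)
```

View pics/c5.png

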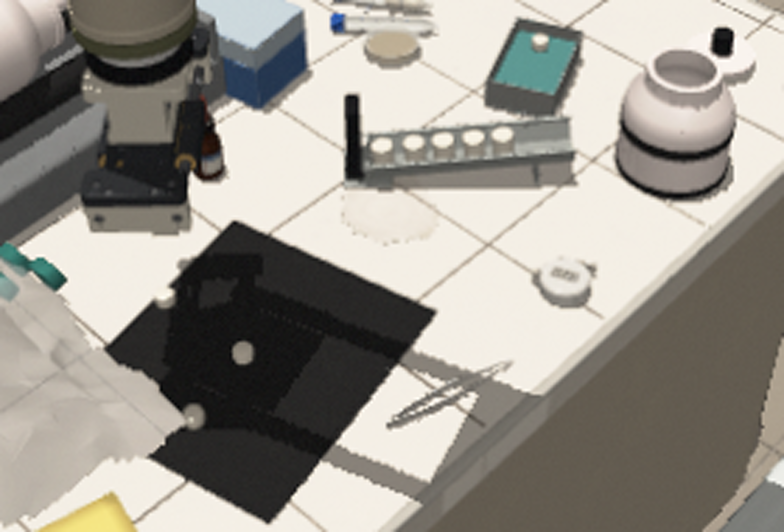

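```bash
python3 - <<'E'
from h import *
s,c=load('scene5'); print(at(c,[(189.3,286.1),(194.3,274.6),(195.1,292.7),(198.9,328.6)],.0095).round(4))
E
python3 -m handwheel '[[-5,-5,0,0,0.5],[-3,-3,0,0,0.5],[0,0,0,0,0.5],[0,0,0,0,0.5]]'
python3 - <<'E'
from h import *
im=shot('wrist','w5'); c=get_calibration('wrist'); print(np.array(c['pose'])[:3,3])
X=[(.603,.258,.012),(.5835,.236,.012),(.521,.227,.012),(.5,.2955,.012)]; print(proj(c,X).round(0))
g=cv2.cvtColor(im,cv2.COLOR_RGB2GRAY)[:250]
poly=proj(c,[(.63,.2,.003),(.50,.17,.003),(.46,.31,.003),(.59,.32,.003)]).astype(np.int32); print(poly)
n,l,st,ce=cv2.connectedComponentsWithStats((g>150).astype(np.uint8))
for i in range(1,n):
    if 80<st[i][4]<1500: print(ce[i].round(1),st[i],at(c,[ce[i]],.012)[0].round(4))
E
```

```text
[[0.6104 0.2319 0.0095]
 [0.6306 0.2002 0.0095]
 [0.5846 0.2357 0.0095]
 [0.4991 0.296  0.0095]]
t: 37.8
tool_pos: [0.5091, 0.1617, 0.2898]
orientation: [-2.903, -1.201, 0.001]
force: [-0.9, 0.2, -0.2]
opening: 0.0355
gripper_force: 0.0
[0.55624782 0.20991354 0.2699492 ]
[[284.  24.]
 [287.  69.]
 [234. 142.]
 [145.  95.]]
[[367  60]
 [270 212]
 [102 121]
 [208 -22]]
[141.7  93.2] [131  82  22  23 390] [0.4992 0.2984 0.012 ]
[231.4 141. ] [221 130  22  23 389] [0.5198 0.229  0.012 ]
```

View pics/w5.png

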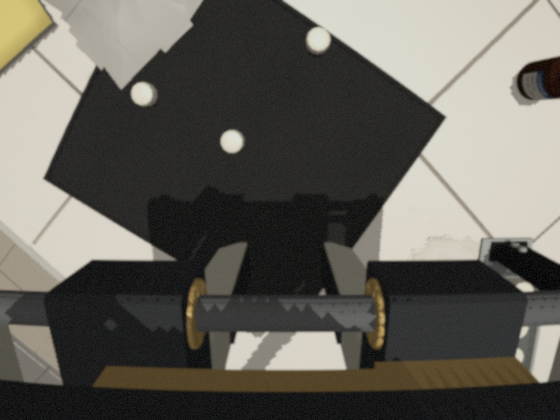

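```bash
python3 - <<'E'
from h import *
_,c=load('w5'); print(at(c,[(318,39.5)],.012))
E
python3 -m handwheel '[[0.5,3.3,0,0,0.5],[0.6,3.3,0,0,0.5],[0,0,-4.5,0,0.5],[0,0,-4,0,0.5],[0,0,-1.3,0,0.5],[0,0,0,0,0.5],[0,0,0,0,0.5]]' 15
```

```text
[[0.61177918 0.23404872 0.012     ]]
t: 38.72
tool_pos: [0.5212, 0.228, 0.194]
orientation: [2.903, 1.201, 0.003]
force: [-0.1, -0.9, -1.1]
opening: 0.0461
gripper_force: 0.0
```

```bash
python3 -m handwheel '[[0,0,-0.1,0,1],[0,0,0,0,1],[0,0,0,0,1],[0,0,3,0,1],[0,0,4,0,1],[0,0,3,0,1],[0,0,0,0,1]]' 15
python3 -m handwheel '[[0.8,-5.6,0,0,1],[0.8,-5.6,0,0,1],[0.8,-5.6,0,0,1],[0.8,-5.6,0,0,1],[0.8,-5.6,0,0,1],[0.8,-5.6,0,0,1],[0.8,-5.6,0,0,1],[0.7,-5.3,0,0,1],[0,0,-4,0,1],[0,0,-2.6,0,1]]'
python3 -m handwheel '[[0,0,0,0,1],[0,0,0,0,1],[0,0,0,0,0.5],[0,0,0,0,0.5],[0,0,4,0,0.5],[0,0,4,0,0.5]]'
```

```text
t: 39.6
tool_pos: [0.5214, 0.228, 0.2951]
orientation: [2.902, 1.201, 0.009]
force: [0.1, -0.3, -1.3]
opening: 0.0154
gripper_force: 15.0
t: 40.85
tool_pos: [0.5819, -0.218, 0.2221]
orientation: [-2.901, -1.198, 0.004]
force: [-0.6, 0.6, -1.9]
opening: 0.0157
gripper_force: 15.0
t: 41.6
tool_pos: [0.5831, -0.2172, 0.3068]
orientation: [-2.902, -1.202, 0.0]
force: [0.4, 0.1, 1.3]
opening: 0.0455
gripper_force: 0.0
```

```bash
python3 -m handwheel '[[-0.9,5.7,0,0,0.5],[-0.9,5.7,0,0,0.5],[-0.9,5.7,0,0,0.5],[-0.9,5.7,0,0,0.5],[-0.9,5.7,0,0,0.5],[-0.9,5.7,0,0,0.5],[-1,5.7,0,0,0.5],[-1,5.7,0,0,0.5],[-1,5.8,0,0,0.5],[0,0,-5,0,0.5]]'
python3 -m handwheel '[[0,0,-4,0,0.5],[0,0,-2.3,0,0.5],[0,0,0,0,0.5],[0,0,0,0,0.5],[0,0,0,0,1],[0,0,0,0,1],[0,0,0,0,1],[0,0,3,0,1],[0,0,4,0,1],[0,0,3,0,1]]' 15
python3 -m handwheel '[[0,0,0,0,1]]'
```

```text
t: 42.85
tool_pos: [0.5004, 0.3019, 0.2611]
orientation: [-2.898, -1.208, -0.019]
force: [1.5, -0.6, -0.3]
opening: 0.0467
gripper_force: 0.0
t: 44.1
tool_pos: [0.4994, 0.2967, 0.2946]
orientation: [-2.903, -1.201, -0.002]
force: [-0.0, 0.3, -0.6]
opening: 0.0148
gripper_force: 15.0
t: 44.22
tool_pos: [0.5004, 0.2972, 0.2961]
orientation: [-2.902, -1.201, -0.009]
force: [-0.1, 0.8, -0.9]
opening: 0.0149
gripper_force: 15.0
```

```bash
python3 -m handwheel '[[0.8,-5.5,0,0,1],[0.8,-5.5,0,0,1],[0.8,-5.5,0,0,1],[0.8,-5.5,0,0,1],[0.8,-5.5,0,0,1],[0.8,-5.5,0,0,1],[0.9,-5.5,0,0,1],[0.9,-5.5,0,0,1],[1,-5.4,0,0,1],[0,0,-4,0,1]]'
python3 -m handwheel '[[0,0,-2.9,0,1],[0,0,0,0,1],[0,0,0,0,1],[0,0,0,0,0.5],[0,0,0,0,0.5],[0,0,4,0,0.5],[0,0,4,0,0.5],[0,0,0,0,0.5]]'
```

```text
t: 45.48
tool_pos: [0.5765, -0.202, 0.2546]
orientation: [2.9, 1.193, 0.006]
force: [1.3, 0.1, -1.3]
opening: 0.015
gripper_force: 15.0
t: 46.48
tool_pos: [0.5769, -0.1979, 0.3093]
orientation: [2.897, 1.199, 0.01]
force: [-0.1, 0.3, 0.4]
opening: 0.0465
gripper_force: 0.0
```

```bash
python3 -m handwheel '[[0,5.4,0,0,0.5],[0.5,5.4,0,0,0.5],[0.5,5.4,0,0,0.5],[0.5,5.4,0,0,0.5],[0.5,5.4,0,0,0.5],[0.5,5.4,0,0,0.5],[0.5,5.4,0,0,0.5],[0.5,5.3,0,0,0.5],[0,0,-5,0,0.5],[0,0,-4,0,0.5]]'
python3 -m handwheel '[[0,0,-2.2,0,0.5],[0,0,0,0,0.5],[0,0,0,0,0.5],[0,0,0,0,1],[0,0,0,0,1],[0,0,0,0,1],[0,0,3,0,1],[0,0,4,0,1],[0,0,3,0,1],[0,0,0,0,1]]' 15
```

```text
t: 47.72
tool_pos: [0.6095, 0.2347, 0.2117]
orientation: [-2.902, -1.204, 0.001]
force: [-0.6, -1.0, -0.7]
opening: 0.0469
gripper_force: 0.0
t: 48.98
tool_pos: [0.6114, 0.234, 0.2955]
orientation: [2.902, 1.201, 0.01]
force: [-0.0, 0.2, 0.1]
opening: 0.0155
gripper_force: 15.0
```

```bash
python3 -m handwheel '[[-0.4,-5.2,0,0,1],[-0.5,-5.2,0,0,1],[-0.5,-5.2,0,0,1],[-0.6,-5.2,0,0,1],[-0.6,-5.2,0,0,1],[-0.6,-5.2,0,0,1],[-0.6,-5.2,0,0,1],[-0.6,-4.7,0,0,1],[0,0,-4,0,1],[0,0,-2.9,0,1]]'
python3 -m handwheel '[[0,0,0,0,1],[0,0,0,0,1],[0,0,0,0,0.5],[0,0,0,0,0.5],[0,0,4,0,0.5],[0,0,4,0,0.5],[-4,-2,3,0,0.5],[-4,-2,3,0,0.5]]'
python3 - <<'E'
from h import *
s=readout.read_state();print(s['tool_pos'],s['q'])
im=shot('top','t6'); c=get_calibration('top')
g=cv2.cvtColor(im,cv2.COLOR_RGB2GRAY); hsv=cv2.cvtColor(im,cv2.COLOR_RGB2HSV)
import cv2
print(im[195:228,305:348].mean(2).astype(int)[::2,::2])
E
```

```text
t: 50.22
tool_pos: [0.565, -0.178, 0.2197]
orientation: [-2.902, -1.198, 0.003]
force: [0.5, -0.8, -0.4]
opening: 0.0159
gripper_force: 15.0
t: 51.22
tool_pos: [0.4855, -0.2175, 0.364]
orientation: [2.901, 1.203, 0.001]
force: [0.1, -0.2, 0.6]
opening: 0.0464
gripper_force: 0.0
[ 0.48548429 -0.21746791  0.36402581] [-5.17502470e-01 -3.17394212e-02  1.73033867e+00 -9.27456738e-05
  1.44207784e+00  2.67226238e-01]
[[149 116 144 148 147 148 148 147 147 149 147 148 141 114  56  70  56 124
  147 147 148 145]
 [149 117 145 148 149 148 148 149 149 134 129  82  59  71  74  74  72  78
  137  98 136 146]
 [136 110 133 137 135 136 134 132  92  58  67  73  76  74  73  72  75  46
   55  76  71  90]
 [147 114 145 147 147 128  95  57  73  75  73  76  74  73  74  73  71  56
   61  83  72  66]
 [149 111 134  92  81  59  75  75  74  74  74  72  72  75 128 114  51  72
   89  88  53  83]
 [135  98  60  57  74  75  74  74  74  74  74 102  88  77 150 103  46  71
   95  83  74  90]
 [ 62  70  75  75  74  74  74  75  77  72 101 150 139  61 109  40  75  95
   96  53  92  89]
 [ 81  77  74  75  73  75  74 142
[... 197 characters left out ...]
5  74  73  35  66  88 108  95
   90 102  70  89]
 [149 106  77  76 124 124  77  72  72  75  73  75  48  37  81 106 107  57
  104 100  67 101]
 [149 110  61  74  72  71  73  74  74  73  75  69  31  70 102 108  79  96
  107  67  95 101]
 [149 112  86  60  74  75  73  74  74  73  75  43  45  67 108 105  74 109
  100  66 107 105]
 [149 111 146  59  75  75  73  73  73  71  69  31  74 101 108  81 105 106
   58 106 109 106]
 [148 111 149  83  73  75  73  64  55  79  37  54  71 109 105  71 107  90
   81 109 110 109]
 [149 111 148 145  63  66 101  86 113 104  35  70 103 107  61 106 106  60
  105 108 107 108]
 [149 112 147 147  76 137 116 147 147  47  60  81 108  99  86 109  84  89
  103 103 105 108]]
```

```bash
python3 -m handwheel '[[-5,-2,1.3,0,0.5],[-5,-2,1.3,0,0.5],[-5,-2,1.3,0,0.5],[0,0,0,0,0.5],[0,0,0,0,0.5]]'
python3 -c "
from h import *
shot('wrist','w6');c=get_calibration('wrist');print(proj(c,[(.406,-.204,.112),(.459,-.363,.041)]))"
python3 -m handwheel '[[2,-5,0,0,0.5],[2,-5,0,0,0.5],[0,0,0,0,0.5],[0,0,0,0,0.5]]'
python3 - <<'E'
from h import *
shot('wrist','w7');c=get_calibration('wrist');print(proj(c,[(.406,-.204,.112),(.459,-.363,.041)]))
a,_=load('w6');b,_=load('w7'); cv2.imwrite('pics/m.png',np.vstack([a[:290],b[:290]]))
E
```

```text
t: 51.9
tool_pos: [0.3364, -0.2774, 0.4019]
orientation: [2.903, 1.2, 0.001]
force: [0.1, -0.2, -0.1]
opening: 0.0468
gripper_force: 0.0
[[282.8774022   76.83842227]
 [435.36714357 168.08152571]]
t: 52.45
tool_pos: [0.3771, -0.3767, 0.4006]
orientation: [-2.9, -1.202, 0.001]
force: [-0.4, 0.3, -0.7]
opening: 0.0466
gripper_force: 0.0
[[147.12533591  18.73105975]
 [338.17225275 123.39135492]]
```

View pics/m.png

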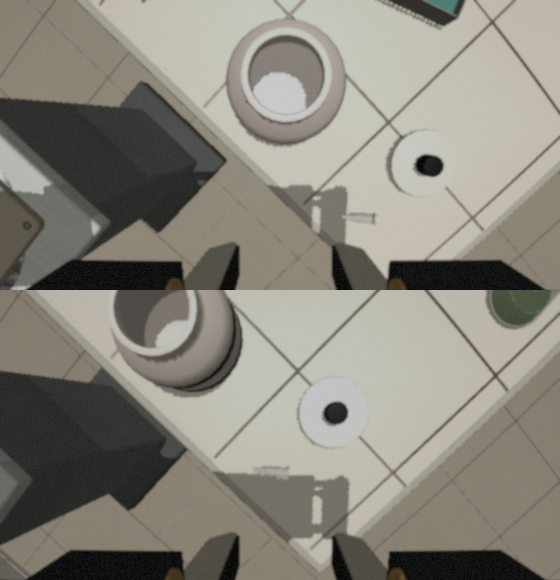

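```bash
python3 - <<'E'
from h import *
a,ca=load('w6');b,cb=load('w7');t,ct=load('top0')
print('jar',at(ca,[(289.5,76.5)],.112),at(cb,[(153.5,18)],.112),tri([(ca,(289.5,76.5)),(cb,(153.5,18)),(ct,(327,265.7))]),at(ct,[(327,265.7)],.112))
print('disc',at(ca,[(420.5,162.5)],.016),at(cb,[(332.5,122.5)],.016))
for im,c,(u,v) in((a,ca,(430,165)),(b,cb,(336,122))):
    g=cv2.cvtColor(im,cv2.COLOR_BGR2GRAY)[v-28:v+28,u-28:u+28]; n,l,st,ce=cv2.connectedComponentsWithStats((g<70).astype(np.uint8))
    i=1+np.argmax(st[1:,4]); k=ce[i]+[u-28,v-28]; print('knob',k,at(c,[k],.030))
    w=cv2.connectedComponentsWithStats(((g>165)|(g<70)).astype(np.uint8))
    g2=cv2.GaussianBlur(cv2.cvtColor(im,cv2.COLOR_BGR2GRAY),(3,3),0)
    cr=cv2.HoughCircles(g2[v-60:v+60,u-60:u+60],cv2.HOUGH_GRADIENT,1,50,param1=60,param2=12,minRadius=28,maxRadius=40); print('disc',cr[0,0]+[u-60,v-60,0],at(c,[cr[0,0,:2]+[u-60,v-60]],.016))
for c,im,(u,v) in((ca,a,(289,76)),):
    cr=cv2.HoughCircles(cv2.cvtColor(im,cv2.COLOR_BGR2GRAY)[v-70:v+70,u-70:u+70],cv2.HOUGH_GRADIENT,1,50,param1=60,param2=12,minRadius=36,maxRadius=55); r=cr[0,0]+[u-70,v-70,0]; print('rim',r,at(c,[r[:2]],.112))
E
```

```text
jar [[ 0.40952942 -0.20775792  0.112     ]] [[ 0.40963896 -0.20735149  0.112     ]] [ 0.40993528 -0.20792874  0.11310858] [[ 0.41066264 -0.20820251  0.112     ]]
disc [[ 0.4566798  -0.35780697  0.016     ]] [[ 0.45794061 -0.36065935  0.016     ]]
knob [428.79432624 165.24113475] [[ 0.45824638 -0.3610936   0.03      ]]
disc [424.5        164.5         33.79999924] [[ 0.45840979 -0.3624622   0.016     ]]
knob [335.23450135 122.71698113] [[ 0.45838745 -0.36145095  0.03      ]]
disc [333.5        123.5         37.09999847] [[ 0.45798319 -0.36209504  0.016     ]]
rim [285.5         74.5         38.79999924] [[ 0.40845628 -0.20469323  0.112     ]]
```

```bash
python3 -m handwheel '[[3,4.8,0,0,0.5],[3,4.8,0,0,0.5],[3,4.8,0,0,0.5],[3,4.8,0,0,0.5],[3,4.8,0,0,0.5],[3,4.8,0,0,0.5],[3,4.8,0,0,0.5],[2.85,4.8,0,0,0.5],[0,0,0,0,0.5],[0,0,0,0,0.5]]'
python3 - <<'E'
from h import *
s=readout.read_state(); print(s['tool_pos'],s['orientation'])
im=shot('scene','s8'); c=get_calibration('scene')
s0,_=load('scene5')
# compare chute region with before
print(np.abs(im[:,:,::-1][210:260,250:340].astype(int)-s0[210:260,250:340]).mean())
E
```

```text
t: 53.75
tool_pos: [0.6141, 0.0074, 0.4023]
orientation: [2.901, 1.204, 0.001]
force: [0.2, 0.1, -0.5]
opening: 0.0464
gripper_force: 0.0
[0.61407602 0.00743208 0.40233057] [2.90121264e+00 1.20375870e+00 5.03499268e-04]
25.694296296296297
```

```bash
python3 -m handwheel '[[0.1,0,-5,0,0.5],[0,0,-5,0,0.5],[0,0,-4,0,0.5],[0,0,-2.5,0,0.5],[0,0,-0.9,0,0.5],[0,0,0,0,0.5],[0,0,0,0,1],[0,0,0,0,1],[0,0,0,0,1],[0,0,0,0,1]]' 60
python3 -m handwheel '[[0,0,0.5,0,1],[0,0,0.5,0,1],[0,0,0.5,0,1],[0,0,0.5,0,1],[0,0,0,0,1],[0,0,0,0,1]]'
python3 - <<'E'
from h import *
for i in range(3):
    shot('scene','s9'); s=readout.read_state(); print(s['tool_pos'],s['force'],s['wrist_torque'],s['opening'],s['gripper_force'])
E
```

```text
t: 55.05
tool_pos: [0.6163, 0.0067, 0.2291]
orientation: [2.902, 1.201, 0.003]
force: [-1.8, 1.0, 7.2]
opening: 0.0276
gripper_force: 60.0
t: 55.8
tool_pos: [0.6157, 0.0066, 0.2476]
orientation: [-2.903, -1.201, 0.0]
force: [-0.6, -0.6, -4.9]
opening: 0.0279
gripper_force: 60.0
[0.61561349 0.00662871 0.24747332] [-0.92278047 -0.48521721 -5.22758335] [ 0.20070668 -0.26736811  0.04914725] 0.027280656408793787 59.99134719371796
[0.61559069 0.00662394 0.2474289 ] [ 0.22146163 -0.2540308  -4.425356  ] [ 0.16765343 -0.23178781  0.02409672] 0.027978204066831595 59.991504549980164
[0.61560882 0.00661668 0.2474434 ] [-0.5330458   0.26555443 -5.54716063] [ 0.19075833 -0.19847767 -0.02907721] 0.02774963761769065 59.991570711135864
```

```bash
cat > trk.py <<'E'
from h import *
# template track of the chute's lip end between two scene pictures; expected shift for pure translation d plus pitch about the grip
def pitch(fa,fb,ga,gb,show=True):
    a,c=load(fa); b,_=load(fb); u=np.array([.7071,.7071,0]); 
    lipA=np.array(ga)-.200*u; lipA[2]=ga[2]-.167-.025
    pa=proj(c,lipA)[0]; x,y=pa.round().astype(int); r=11
    T=a[y-r:y+r+1,x-r:x+r+1]; S=b[y-90:y+60,max(x-90,0):x+90]
    R=cv2.matchTemplate(S,T,cv2.TM_CCOEFF_NORMED); _,m,_,l=cv2.minMaxLoc(R)
    pb=np.array([max(x-90,0)+l[0]+r,y-90+l[1]+r]); 
    out=[]
    for t in range(-5,50):
        k=np.radians(t); rel=np.array([-.200,-.025]); X=rel[0]*np.cos(k)-rel[1]*np.sin(k); Z=rel[0]*np.sin(k)+rel[1]*np.cos(k)
        P=np.array(gb)+X*u; P[2]=gb[2]-.167+Z; out.append(proj(c,P)[0]-pa+[x,y])
    e=np.linalg.norm(np.array(out)-pb,axis=1); print('score',round(m,2),'from',(x,y),'to',pb,'pitch',np.argmin(e)-5,'err',e.min().round(1),'level->',out[5].round(1))
E
python3 - <<'E'
from trk import *
pitch('s8','s9',(.6155,.007,.2275),(.6156,.0066,.2474))
E
```

```text
score 0.88 from (np.int64(334), np.int64(229)) to [335 224] pitch 1 err 0.7 level-> [334.6 223. ]
```

```bash
python3 -m handwheel '[[0,0,0.7,0,1],[0,0,1.3,0,1],[0,0,1.5,0,1],[0,0,1.5,0,1],[0,0,1.5,0,1],[0,0,1.5,0,1],[0,0,1.5,0,1],[0,0,1.2,0,1],[0,0,0.8,0,1],[0,0,0,0,1]]'
python3 -c "
from trk import *
shot('scene','s10'); s=readout.read_state(); g=s['tool_pos']; print(g,s['force'],s['opening']); pitch('s8','s10',(.6155,.007,.2275),g)"
```

```text
t: 57.2
tool_pos: [0.6159, 0.0066, 0.3635]
orientation: [2.902, 1.201, 0.002]
force: [-0.1, 0.4, -4.1]
opening: 0.0276
gripper_force: 60.0
[0.61574446 0.0066411  0.36269215] [ 0.07638923 -0.18972264 -4.97155843] 0.027666305795804817
score 0.82 from (np.int64(334), np.int64(229)) to [269 155] pitch -5 err 74.4 level-> [337.9 186.1]
```

```bash
sed -i 's/R=cv2.matchTemplate(S,T,cv2.TM_CCOEFF_NORMED)/R=cv2.matchTemplate(S,T,cv2.TM_CCOEFF_NORMED); off=x-90 if x>90 else 0; e0=proj(c,np.array(gb)-.2*u-[0,0,.192])[0]; q=(e0-[off+r,y-90+r]).astype(int); M=np.full_like(R,-1); sl=np.s_[max(q[1]-15,0):q[1]+60,max(q[0]-30,0):q[0]+30]; M[sl]=R[sl]; R=M/' trk.py
python3 -c "
from trk import *
g=np.array([.6157,.0066,.3627]); pitch('s9','s10',(.6156,.0066,.2474),g)"
```

```text
score 0.74 from (np.int64(335), np.int64(223)) to [339 195] pitch 7 err 3.3 level-> [338.3 186.2]
```

```bash
python3 -m handwheel '[[0,0,1,0,1],[0,0,1,0,1],[-0.4,-0.5,0,0,1],[-0.8,-0.9,0,0,1],[-0.8,-0.9,0,0,1],[-0.8,-0.9,0,0,1],[-0.8,-0.9,0,0,1],[-0.8,-0.9,0,0,1],[-0.7,-0.8,0,0,1],[-0.5,-0.6,0,0,1]]'
python3 -m handwheel '[[0,0,0,0,1],[0,0,0,0,1]]'
python3 - <<'E'
from trk import *
shot('scene','s11'); s=readout.read_state(); g=s['tool_pos']; print(g,s['force'],s['wrist_torque'],s['opening'])
pitch('s10','s11',(.6157,.0066,.3627),g); pitch('s9','s11',(.6156,.0066,.2474),g)
b,c=load('s11'); gr=cv2.cvtColor(b,cv2.COLOR_BGR2GRAY); u=np.array([.7071,.7071,0]); n=np.array([-.7071,.7071,0])
# predicted pixel of the side-top polyline for pitches, and mean gradient along the +n top edge
e=cv2.magnitude(cv2.Sobel(gr,cv2.CV_32F,1,0),cv2.Sobel(gr,cv2.CV_32F,0,1))
for t in range(-4,30,2):
    k=np.radians(t);sc=[]
    for y0 in(.0235,-.0235):
        P=[]
        for x in np.linspace(-.09,.05,40):
            rx=x-.107; rz=.015-x*.0875+.018-.06
            P.append(np.array(g)+(rx*np.cos(k)-rz*np.sin(k))*u+y0*n+[0,0,-.167+rx*np.sin(k)+rz*np.cos(k)])
        q=proj(c,P); v=cv2.remap(e,q[:,0].astype(np.float32),q[:,1].astype(np.float32),1); sc.append(round(float(v.mean()),0))
    print(t,sc)
E
```

```text
t: 58.5
tool_pos: [0.5593, -0.058, 0.3828]
orientation: [2.903, 1.201, 0.0]
force: [0.3, 0.1, -5.0]
opening: 0.0278
gripper_force: 60.0
t: 58.75
tool_pos: [0.5599, -0.0573, 0.3828]
orientation: [-2.903, -1.201, -0.001]
force: [0.9, -0.7, -4.9]
opening: 0.0276
gripper_force: 60.0
[ 0.55989176 -0.05712169  0.38273458] [-0.04286515 -0.01632166 -4.81920796] [ 0.1990517  -0.28062487 -0.00274482] 0.027771265280502482
score 0.76 from (np.int64(338), np.int64(186)) to [373 177] pitch 0 err 0.5 level-> [373.4 177.2]
score 0.67 from (np.int64(335), np.int64(223)) to [392 236] pitch 25 err 46.0 level-> [373.8 177.4]
-4 [64.0, 96.0]
-2 [109.0, 156.0]
0 [131.0, 283.0]
2 [203.0, 302.0]
4 [70.0, 184.0]
6 [215.0, 114.0]
8 [171.0, 144.0]
10 [87.0, 94.0]
12 [99.0, 105.0]
14 [149.0, 105.0]
16 [164.0, 124.0]
18 [148.0, 145.0]
20 [146.0, 156.0]
22 [126.0, 125.0]
24 [143.0, 63.0]
26 [132.0, 66.0]
28 [140.0, 93.0]
```

```bash
python3 -m handwheel '[[0,0,-0.7,0,1],[0,0,-1,0,1],[0,0,-1,0,1],[0,0,-0.8,0,1],[0,0,0,0,1]]'
python3 -m handwheel '[[0,0,-0.3,0,1],[0,0,0,0,1],[0,0,0,0,1]]'
python3 -m handwheel '[[0,0,-0.3,0,1],[0,0,0,0,1],[0,0,0,0,1]]'
python3 -m handwheel '[[0,0,-0.3,0,1],[0,0,0,0,1],[0,0,0,0,1]]'
```

```text
t: 59.42
tool_pos: [0.5594, -0.0573, 0.3464]
orientation: [-2.902, -1.201, 0.003]
force: [0.1, 0.4, -4.2]
opening: 0.0281
gripper_force: 60.0
t: 59.8
tool_pos: [0.5598, -0.0574, 0.3451]
orientation: [2.903, 1.201, 0.001]
force: [-0.8, -0.1, -3.7]
opening: 0.0277
gripper_force: 60.0
t: 60.18
tool_pos: [0.5597, -0.0574, 0.3417]
orientation: [-2.903, -1.201, 0.0]
force: [-0.1, -0.6, -6.0]
opening: 0.0275
gripper_force: 60.0
t: 60.55
tool_pos: [0.5597, -0.0574, 0.3387]
orientation: [-2.903, -1.201, 0.0]
force: [-0.3, -0.5, -4.8]
opening: 0.0275
gripper_force: 60.0
```

```bash
cat > pit.py <<'E'
from h import *
def pit(fn,rng=range(-4,46,2)):
    shot('scene',fn); s=readout.read_state(); g=s['tool_pos']; print(g.round(4),s['force'].round(1),s['wrist_torque'].round(2),s['opening'].round(4),round(s['gripper_force'],1))
    b,c=load(fn); gr=cv2.cvtColor(b,cv2.COLOR_BGR2GRAY); u=np.array([.7071,.7071,0]); n=np.array([-.7071,.7071,0])
    e=cv2.magnitude(cv2.Sobel(gr,cv2.CV_32F,1,0),cv2.Sobel(gr,cv2.CV_32F,0,1)); o=[]
    for t in rng:
        k=np.radians(t);sc=0
        for y0 in(.0235,-.0235):
            P=[]
            for x in np.linspace(-.09,.05,40):
                rx=x-.107; rz=.015-x*.0875+.018-.06
                P.append(np.array(g)+(rx*np.cos(k)-rz*np.sin(k))*u+y0*n+[0,0,-.167+rx*np.sin(k)+rz*np.cos(k)])
            q=proj(c,P).astype(np.float32); sc+=float(cv2.remap(e,q[:,0].copy(),q[:,1].copy(),1).mean())
        o.append((round(sc),t))
    print('pitch',sorted(o)[::-1][:5])
E
python3 -m handwheel '[[0,0,0,0,1],[0,0,0,0,1]]' 25
python3 -c "
from pit import *
pit('p1')"
python3 -m handwheel '[[0,0,0,0,1],[0,0,0,0,1]]' 12
python3 -c "
from pit import *
pit('p2')"
```

```text
t: 60.8
tool_pos: [0.5597, -0.0574, 0.3388]
orientation: [2.903, 1.201, 0.0]
force: [-1.2, 0.3, -4.7]
opening: 0.0279
gripper_force: 25.0
t: 61.1
tool_pos: [0.5597, -0.0574, 0.3389]
orientation: [2.903, 1.201, 0.0]
force: [-0.2, -0.5, -3.2]
opening: 0.028
gripper_force: 12.0Traceback (most recent call last):
  File "<string>", line 3, in <module>
    pit('p1')
    ~~~^^^^^^
  File "pit.py", line 3, in pit
    shot('scene',fn); s=readout.read_state(); g=s['tool_pos']; print(g.round(4),s['force'].round(1),s['wrist_torque'].round(2),s['opening'].round(4),round(s['gripper_force'],1))
                                                                                                                               ^^^^^^^^^^^^^^^^^^
AttributeError: 'float' object has no attribute 'round'
Traceback (most recent call last):
  File "pit.py", line 3, in pit
    shot('scene',fn); s=readout.read_state(); g=s['tool_pos']; print(g.round(4),s['force'].round(1),s['wrist_torque'].round(2),s['opening'].round(4),round(s['gripper_force'],1))
                                                                                                                               ^^^^^^^^^^^^^^^^^^
AttributeError: 'float' object has no attribute 'round'
```

```bash
sed -i "s/s\['opening'\].round(4)/round(s['opening'],4)/" pit.py; python3 -c "
from pit import *
pit('p3')"
```

```text
[ 0.5597 -0.0574  0.3389] [-0.1  0.3 -2.9] [0.02 0.09 0.02] 0.0278 12.0
pitch [(518, 6), (301, 12), (288, 24), (283, 14), (274, 26)]
```

```bash
python3 -m handwheel '[[-0.1,-0.1,0.5,0,1],[-0.2,-0.2,0.6,0,1],[-0.2,-0.2,0.6,0,1],[-0.3,-0.3,0.6,0,1],[-0.3,-0.3,0.6,0,1],[-0.25,-0.25,0.6,0,1],[0,0,0,0,1],[0,0,0,0,1]]' 12
python3 -c "
from pit import *
pit('p4')"
```

```text
t: 62.2
tool_pos: [0.5463, -0.0709, 0.374]
orientation: [2.902, 1.201, 0.001]
force: [0.6, 1.5, -1.7]
opening: 0.0279
gripper_force: 12.0
[ 0.5463 -0.0709  0.3739] [ 0.8  0.9 -1.8] [-0.13 -0.01  0.03] 0.028 12.0
pitch [(572, 18), (293, 16), (278, 24), (274, 36), (255, 34)]
```

```bash
python3 -m handwheel '[[-0.2,-0.2,0.5,0,1],[-0.3,-0.3,0.5,0,1],[-0.3,-0.3,0.5,0,1],[-0.3,-0.3,0.5,0,1],[-0.35,-0.35,0.5,0,1],[-0.35,-0.35,0.5,0,1],[-0.3,-0.3,0.5,0,1],[0,0,0,0,1],[0,0,0,0,1],[0,0,0,0,1]]' 12
python3 -c "
from pit import *
pit('p5')"
python3 -m handwheel '[[0,0,0,0,1],[0,0,0,0,1],[0,0,0,0,1],[0,0,0,0,1]]'
python3 -c "
from pit import *
pit('p6')"
```

```text
t: 63.5
tool_pos: [0.5253, -0.0918, 0.4087]
orientation: [2.903, 1.202, -0.0]
force: [-0.4, -0.0, -3.6]
opening: 0.0276
gripper_force: 12.0
[ 0.5253 -0.0918  0.4087] [-1.1 -0.2 -3.6] [-0.2   0.06 -0.05] 0.0279 12.0
pitch [(449, 32), (366, 30), (267, 16), (238, 40), (218, 38)]
t: 64.05
tool_pos: [0.5252, -0.0919, 0.4087]
orientation: [-2.903, -1.201, 0.0]
force: [-0.3, -0.8, -2.3]
opening: 0.028
gripper_force: 12.0
[ 0.5252 -0.0919  0.4087] [-0.9 -0.2 -3.2] [-0.24  0.09 -0.06] 0.0278 12.0
pitch [(454, 32), (354, 30), (268, 16), (236, 40), (217, 38)]
```

```bash
cat > prof.py <<'E'
from h import *
def prof(fn,g,t):
    b,c=load(fn); gr=cv2.cvtColor(b,cv2.COLOR_BGR2GRAY); u=np.array([.7071,.7071,0]); k=np.radians(t)
    for h in(.001,.012,.025):
        P=[]
        for x in np.arange(-.095,.095,.006):
            rx=x-.107; rz=.015-x*.0875+h-.06
            P.append(np.array(g)+(rx*np.cos(k)-rz*np.sin(k))*u+[0,0,-.167+rx*np.sin(k)+rz*np.cos(k)])
        q=proj(c,P).astype(np.float32); print(h,cv2.remap(gr,q[:,0].copy(),q[:,1].copy(),1).ravel().tolist())
E
python3 -c "
from prof import *
prof('p3',(.5597,-.0574,.3389),6); prof('p4',(.5463,-.0709,.3739),18); prof('p6',(.5252,-.0919,.4087),32)
shot('top','t9'); im,c=load('t9'); x,y=proj(c,(.4097,-.2077,.112))[0].astype(int); print(cv2.cvtColor(im,cv2.COLOR_BGR2GRAY)[y-14:y+15:2,x-14:x+15:2])"
```

```text
0.001 [163, 171, 174, 173, 171, 158, 159, 157, 151, 154, 146, 151, 112, 122, 121, 125, 119, 98, 102, 126, 122, 112, 92, 114, 123, 121, 97, 91, 117, 120, 118, 92]
0.012 [142, 142, 139, 137, 137, 137, 139, 139, 138, 131, 135, 138, 131, 133, 129, 140, 132, 106, 103, 134, 139, 125, 104, 120, 139, 134, 107, 105, 125, 138, 133, 94]
0.025 [239, 222, 130, 130, 131, 131, 131, 132, 131, 132, 220, 240, 239, 155, 165, 224, 156, 129, 106, 120, 131, 130, 106, 108, 129, 132, 116, 103, 112, 128, 127, 113]
0.001 [101, 94, 106, 112, 109, 120, 121, 121, 131, 104, 100, 99, 102, 104, 100, 106, 102, 101, 100, 104, 113, 108, 93, 114, 116, 110, 104, 92, 113, 130, 111, 83]
0.012 [141, 143, 145, 139, 140, 138, 137, 137, 136, 127, 134, 144, 128, 135, 129, 140, 134, 111, 103, 133, 139, 128, 104, 121, 140, 134, 112, 103, 127, 141, 135, 100]
0.025 [237, 238, 155, 129, 129, 128, 129, 128, 129, 129, 216, 238, 238, 178, 130, 133, 131, 122, 101, 115, 130, 128, 108, 104, 122, 129, 119, 104, 103, 120, 124, 109]
0.001 [82, 81, 82, 82, 83, 80, 83, 83, 85, 84, 82, 83, 87, 85, 89, 86, 90, 95, 93, 94, 96, 95, 100, 101, 104,
[... 608 characters left out ...]
4  94]
 [114 112  81 115  98  89  89  90  84  77  79  85 144 106  99]
 [115 101 104 114  77  88  90  86 120  92  85  82 133 108 101]
 [113  67 112 113  79  87  90 124 121 120  89  87  91 125 101]
 [113  64 115 106  57  90 146 152 151 151  95  85  92 125 101]
 [111  94 114  84  77 136 150 150 151 152 143  82 116 116  99]
 [ 87 111 114 118 128 115 151 149 150 150 141  80 143 105  98]
 [ 63 114 109 145 147 139 151 151 151 151  91 125 127  99  96]
 [ 73 114 106  97 142 145 138 149 137 118 133 122 100  96 124]
 [103 113  89 103  94 111 141 141 142 125 117 100  95 102 149]
 [112 115  94 100 104  92 102  94  92 101  97  95  99 149 149]
 [113 107  57  80  93  98  99  99  98  95  82 118 149 148 148]]
```

```bash
python3 -c "
from prof import *
prof('p5',(.5252,-.0919,.4087),32)
from pit import pit
pit('p7',range(20,46,1)); prof('p7',(.5252,-.0919,.4087),32)
s=readout.read_state();print(s['t'])"
```

```text
0.001 [84, 85, 83, 83, 83, 79, 84, 83, 84, 83, 82, 83, 86, 86, 89, 87, 91, 97, 94, 94, 96, 95, 98, 103, 103, 106, 94, 105, 115, 114, 91, 90]
0.012 [135, 137, 137, 135, 131, 129, 128, 128, 128, 125, 141, 138, 119, 102, 138, 140, 129, 104, 123, 140, 137, 115, 111, 139, 140, 127, 101, 124, 142, 139, 114, 93]
0.025 [141, 142, 183, 125, 125, 124, 123, 124, 124, 131, 174, 143, 129, 104, 118, 127, 127, 109, 101, 117, 124, 118, 100, 108, 114, 119, 100, 100, 105, 109, 102, 100]
[ 0.5252 -0.0919  0.4087] [-0.4 -0.2 -2.7] [-0.16  0.07 -0.02] 0.0278 12.0
pitch [(558, 31), (454, 32), (356, 30), (291, 33), (239, 39)]
0.001 [84, 84, 82, 83, 83, 80, 83, 83, 85, 83, 81, 83, 86, 85, 89, 87, 89, 95, 93, 94, 96, 95, 101, 100, 101, 101, 93, 105, 115, 114, 92, 90]
0.012 [135, 138, 137, 136, 130, 128, 128, 127, 128, 126, 140, 138, 120, 102, 137, 140, 130, 104, 123, 140, 138, 116, 111, 139, 140, 127, 101, 126, 141, 137, 114, 93]
0.025 [141, 143, 182, 125, 124, 124, 124, 125, 123, 132, 174, 129, 129, 104, 117, 127, 128, 109, 101, 117, 124, 120, 101, 108, 114, 119, 100, 98, 104, 108, 104, 101]
64.2
```

```bash
python3 -m handwheel '[[-0.3,-0.3,0.4,0,1],[-0.3,-0.3,0.4,0,1],[-0.3,-0.3,0.3,0,1],[0,0,0,0,1],[0,0,0,0,1]]' 12
python3 -c "
from prof import *
from pit import pit
pit('p8',range(20,50,1)); g=readout.read_state()['tool_pos'];prof('p8',g,36)"
```

```text
t: 64.82
tool_pos: [0.5162, -0.1009, 0.4198]
orientation: [2.903, 1.201, 0.0]
force: [-0.4, 0.5, -4.8]
opening: 0.0281
gripper_force: 12.0
[ 0.5162 -0.1009  0.4198] [-0.   0.4 -4.2] [-0.1  -0.03 -0.  ] 0.0277 12.0
pitch [(497, 36), (433, 37), (371, 35), (309, 38), (255, 20)]
0.001 [84, 79, 81, 82, 83, 84, 83, 85, 86, 89, 86, 87, 88, 91, 91, 91, 92, 94, 97, 94, 95, 95, 98, 96, 96, 97, 99, 100, 98, 96, 90, 89]
0.012 [206, 133, 134, 152, 181, 147, 121, 136, 142, 133, 109, 134, 143, 136, 110, 115, 140, 141, 126, 102, 101, 100, 100, 101, 100, 101, 102, 102, 102, 102, 102, 95]
0.025 [217, 206, 214, 217, 225, 227, 126, 176, 215, 183, 122, 110, 118, 124, 115, 97, 102, 115, 126, 99, 98, 98, 100, 104, 108, 109, 107, 116, 129, 130, 111, 98]
```

```bash
python3 -m handwheel '[[0,0,0,0,1],[0,0,0,0,1],[0,0,0,0,1],[0,0,0,0,1]]' 12
python3 -c "
from prof import *
from pit import pit
pit('p9',range(20,50,1)); g=readout.read_state()['tool_pos'];prof('p9',g,36)"
```

```text
t: 65.38
tool_pos: [0.5163, -0.1009, 0.4198]
orientation: [2.903, 1.201, 0.0]
force: [0.4, -0.9, -2.8]
opening: 0.0279
gripper_force: 12.0
[ 0.5162 -0.1009  0.4198] [-1.3 -0.5 -3. ] [-0.1   0.05  0.01] 0.0277 12.0
pitch [(485, 36), (386, 37), (314, 35), (261, 20), (260, 38)]
0.001 [83, 79, 82, 83, 84, 84, 84, 86, 86, 89, 84, 87, 88, 91, 90, 90, 90, 94, 96, 95, 94, 97, 98, 97, 97, 94, 100, 97, 98, 96, 89, 88]
0.012 [132, 139, 129, 121, 122, 122, 123, 123, 123, 110, 100, 102, 101, 101, 101, 102, 101, 101, 100, 101, 101, 100, 100, 100, 101, 101, 101, 103, 102, 102, 102, 95]
0.025 [149, 151, 221, 124, 114, 120, 122, 122, 119, 119, 120, 106, 98, 98, 98, 97, 94, 96, 98, 98, 97, 96, 100, 105, 108, 107, 107, 116, 126, 128, 101, 97]
```

```bash
python3 - <<'E'
from h import *
shot('top','t10')
a,c=load('t9'); b,_=load('t10')
x,y=proj(c,(.4097,-.2077,.112))[0].astype(int); print(x,y)
g=cv2.cvtColor(b,cv2.COLOR_BGR2GRAY)
print(g[y-16:y+17:2,x-20:x+21:2])
d=cv2.absdiff(cv2.cvtColor(a,cv2.COLOR_BGR2GRAY),g); n,l,st,ce=cv2.connectedComponentsWithStats((d>25).astype(np.uint8))
for i in range(1,n):
    if st[i][4]>8: print(ce[i].round(0),st[i][4],at(c,[ce[i]],.01)[0].round(3))
s8,cs=load('s8'); p9,_=load('p9')
g1=cv2.cvtColor(p9,cv2.COLOR_BGR2GRAY); j=proj(cs,(.4097,-.2077,.112))[0].astype(int); print(j)
print(g1[j[1]-16:j[1]+17:2,j[0]-26:j[0]+27:2])
E
```

```text
326 266
[[ 46  52  54  53  52  44  43 110 114  62 112 111  93  97 125 150 149 149
  148 150 149]
 [ 45  45  52  53  49  44  50 117 113  66 115 107 109 105  97 111 149 150
  148 149 149]
 [ 59  43  46  54  44  43  69 116 104 101 115  83 105 113 108 100 115 149
  148 149 149]
 [ 72  50  43  47  43  41 104 114  82 112 114  57 100 138 118 108  99 131
  148 149 149]
 [ 72  36  57  43  43  46 113 114  66 114 108  53  58  96 146 118 104  95
  148 148 149]
 [ 54  41  50  44  42  62 114 110  92 114  94  92  62  71  85 143 108  98
  146 149 150]
 [ 42  52  66  44  41 100 116  80 111 113  78  84  92  86  81 134 108 100
  122 149 148]
 [ 42  57  64  43  45 114 115  61 112 110 119  88 121  91  86  92 124 100
  110 148 149]
 [ 42  57  49  43  55 113 111  81 114 108 150 150 151  94  86  92 125 101
  107 149 148]
 [ 43  50  43  41  88 113 100 108 111  87 151 151 150 131  82 117 117  99
  117 149 148]
 [ 63  39  43  41 110 114  63 113 110 140 150 150 102 143  78 145 105  98
  141 149 150]
 [ 69  37  43  52 113 111  68 112 106 130 135 121 127 139 124 126  99  97
  147 150 149]
 [ 69  44  40  79 114 10
[... 2524 characters left out ...]
 147 138 130 154 239]
 [239 239 239 219  81  84 104 117 136 133 105  87  85 115 140 136 127 116
  177 239 136 129 131 131 134 239 238]
 [239 239 239 202  88 104 119 121 127 137 159 179 174 157 148 155 177 216
  234 137 179 173 174 239 239 239 239]
 [239 239 237 112 109 125 130 128 129 135 137 167 220 228 235 228 210 154
  137 128 189 205 239 239 239 239 239]
 [238 239 202 118 124 131 135 137 134 136 141 146 147 145 147 146 145 140
  136 135 198 183 239 239 239 239 239]
 [239 239 161 119 129 133 137 141 145 145 145 146 153 146 149 146 145 142
  165 208 199 187 230 239 239 239 239]
 [239 239  90 121 131 137 140 144 146 150 151 217 212 198 203 163 198 176
  214 207 199 188 182 239 239 239 239]]
```

```bash
python3 -m handwheel '[[0,0,0,0,1],[0,0,0.6,0,1],[0,0,0.6,0,1],[0,0,0.6,0,1],[0,0,0.6,0,1],[0,0,0,0,1],[0,0,0,0,1]]' 60
python3 -c "
from prof import *
from pit import pit
F=[]
for i in range(9):
    shot('scene','pz'); F.append(readout.read_state()['force'][2])
print(np.mean(F),np.std(F))
pit('p10',range(20,50,1)); g=readout.read_state()['tool_pos'];prof('p10',g,36)"
```

```text
t: 66.35
tool_pos: [0.5162, -0.1009, 0.4436]
orientation: [-2.903, -1.201, 0.0]
force: [0.0, 0.0, -3.6]
opening: 0.0277
gripper_force: 60.0
-3.6697674720834947 0.439240590826836
[ 0.5162 -0.1009  0.4437] [ 0.2  0.3 -2.9] [ 0.08 -0.12  0.04] 0.0279 60.0
pitch [(455, 36), (311, 35), (301, 37), (275, 26), (254, 27)]
0.001 [82, 84, 82, 83, 84, 83, 84, 85, 87, 86, 84, 86, 86, 89, 91, 88, 89, 91, 92, 97, 93, 93, 95, 95, 101, 96, 97, 96, 97, 103, 99, 91]
0.012 [239, 237, 166, 122, 122, 123, 123, 122, 124, 111, 101, 101, 101, 102, 102, 101, 102, 101, 100, 100, 100, 100, 100, 99, 101, 101, 102, 102, 102, 102, 102, 93]
0.025 [240, 239, 238, 130, 121, 121, 111, 119, 114, 106, 107, 116, 97, 97, 94, 94, 97, 101, 101, 98, 97, 97, 102, 102, 103, 101, 103, 108, 123, 147, 139, 102]
```

```bash
python3 -m handwheel '[[0,0,2,0,1],[0,0,2,0,1],[1.5,1.6,0,0,1],[2.5,2.7,0,0,1],[2.5,2.7,0,0,1],[2.5,2.7,0,0,1],[1.9,2,0,0,1],[0,0,0,0,1],[0,0,-3,0,1],[0,0,-4,0,1]]' 60
python3 -m handwheel '[[0,0,-4,0,1],[0,0,-3,0,1],[0,0,-1,0,1],[0,0,0,0,1]]' 60
python3 -c "
from pit import *
pit('p11',range(-4,50,1))"
```

```text
t: 68.1
tool_pos: [0.6256, 0.0162, 0.4146]
orientation: [2.901, 1.201, 0.005]
force: [0.7, 0.3, -4.0]
opening: 0.0276
gripper_force: 60.0
t: 68.6
tool_pos: [0.6252, 0.016, 0.3338]
orientation: [-2.903, -1.201, 0.001]
force: [0.6, 1.0, -3.2]
opening: 0.0272
gripper_force: 60.0
[0.6256 0.016  0.3351] [ 0.3 -0.1 -2.7] [ 0.06 -0.11 -0.05] 0.0275 60.0
pitch [(480, 36), (451, 37), (383, 21), (334, 22), (317, 38)]
```

Now lower with a lighter grip so the lip touches and the chute pivots back to level.

```bash
python3 -m handwheel '[[0,0,-0.8,0,1],[0,0,-1,0,1],[0,0,-1,0,1],[0,0,-1,0,1],[0,0,-1,0,1],[0,0,-1,0,1],[0,0,-1,0,1],[0,0,-1,0,1],[0,0,-1,0,1],[0,0,-0.8,0,1]]' 14
python3 -c "
from pit import *
pit('p12',range(-4,50,1))"
```

```text
t: 69.9
tool_pos: [0.6249, 0.0161, 0.2365]
orientation: [-2.902, -1.201, 0.002]
force: [1.3, 2.5, 0.2]
opening: 0.0279
gripper_force: 14.0
[0.6245 0.016  0.2354] [ 0.8  1.4 -1.7] [-0.07 -0.14  0.03] 0.0275 14.0
pitch [(571, 3), (540, 4), (448, 2), (354, 5), (299, 1)]
```

```bash
python3 -m handwheel '[[0,0,-0.4,0,1],[0,0,-0.3,0,1],[0,0,-0.2,0,1],[0,0,0,0,1],[0,0,0,0,1]]' 10
python3 -m handwheel '[[0,0,0,0,0.5],[0,0,0,0,0.5],[0,0,0,0,0.5],[0,0,3,0,0.5],[0,0,5,0,0.5],[0,0,5,0,0.5],[0,0,3,0,0.5],[0,0,0,0,0.5]]'
python3 - <<'E'
from h import *
shot('scene','p13'); shot('top','t13')
b,c=load('p13'); gr=cv2.cvtColor(b,cv2.COLOR_BGR2GRAY); u=np.array([.7071,.7071,0]); n=np.array([-.7071,.7071,0]); G=np.array([.6247,.016,.227])
e=cv2.magnitude(cv2.Sobel(gr,cv2.CV_32F,1,0),cv2.Sobel(gr,cv2.CV_32F,0,1));o=[]
for s in np.arange(-.012,.013,.004):
 for t in np.arange(-4,8,1.):
    k=np.radians(t);sc=0
    for y0 in(.0235,-.0235):
        P=[]
        for x in np.linspace(-.09,.05,40):
            rx=x-.107; rz=.015-x*.0875+.018-.06
            P.append(G+(rx*np.cos(k)-rz*np.sin(k))*u+y0*n+[0,0,s-.167+rx*np.sin(k)+rz*np.cos(k)])
        q=proj(c,P).astype(np.float32); sc+=float(cv2.remap(e,q[:,0].copy(),q[:,1].copy(),1).mean())
    o.append((round(sc),t,round(s,3)))
print(sorted(o)[::-1][:6])
t,ct=load('t13'); g=cv2.cvtColor(t,cv2.COLOR_BGR2GRAY); x,y=proj(ct,(.4583,-.3613,.041))[0].astype(int)
n_,l,st,ce=cv2.connectedComponentsWithStats((g[y-14:y+15,x-14:x+15]<60).astype(np.uint8)); print('lid',[(at(ct,[ce[i]+[x-14,y-14]],.036)[0].round(4),st[i][4]) for i in range(1,n_)])
E
```

```text
t: 70.58
tool_pos: [0.6254, 0.0163, 0.2306]
orientation: [-2.903, -1.201, -0.001]
force: [-6.2, 2.1, 11.4]
opening: 0.0278
gripper_force: 10.0
t: 71.58
tool_pos: [0.6261, 0.016, 0.3924]
orientation: [2.9, 1.2, 0.009]
force: [0.1, -0.4, -0.1]
opening: 0.0465
gripper_force: 0.0
[(524, np.float64(5.0), np.float64(0.012)), (522, np.float64(3.0), np.float64(0.008)), (521, np.float64(2.0), np.float64(0.004)), (519, np.float64(0.0), np.float64(0.0)), (494, np.float64(4.0), np.float64(0.008)), (491, np.float64(1.0), np.float64(0.004))]
lid [(array([ 0.4605, -0.3619,  0.036 ]), np.int32(35))]
```

```bash
python3 -m handwheel '[[-2.4,-5.4,0,0,0.5],[-2.4,-5.4,0,0,0.5],[-2.4,-5.4,0,0,0.5],[-2.4,-5.4,0,0,0.5],[-2.4,-5.4,0,0,0.5],[-2.4,-5.4,0,0,0.5],[-2.35,-5.35,0,0,0.5],[0,0,-5,0,0.5],[0,0,-5,0,0.5],[0,0,-3,0,0.5]]'
python3 -m handwheel '[[0,0,-3,0,0.5],[0,0,-1.5,0,0.5],[0,0,0,0,0.5],[0,0,0,0,0.5]]'
```

```text
t: 72.92
tool_pos: [0.4558, -0.3601, 0.2529]
orientation: [-2.897, -1.198, 0.005]
force: [-0.0, -0.5, -0.7]
opening: 0.0467
gripper_force: 0.0
t: 73.42
tool_pos: [0.4581, -0.3617, 0.2147]
orientation: [2.902, 1.201, 0.001]
force: [-0.4, -0.4, 0.5]
opening: 0.0467
gripper_force: 0.0
```

```bash
python3 -m handwheel '[[0,0,-0.8,0,0.5],[0,0,0,0,0.5],[0,0,0,0,1],[0,0,0,0,1],[0,0,0,0,1],[0,0,0,0,1]]' 40
python3 -m handwheel '[[0,0,1,0,1],[0,0,3,0,1],[0,0,3,0,1],[0,0,3,0,1],[0,0,3,0,1],[0,0,1,0,1],[0,0,0,0,1],[0,0,0,0,1]]'
```

```text
t: 74.18
tool_pos: [0.4579, -0.3615, 0.206]
orientation: [2.902, 1.201, 0.0]
force: [1.0, -0.1, -0.4]
opening: 0.0212
gripper_force: 40.0
t: 75.18
tool_pos: [0.4574, -0.361, 0.344]
orientation: [-2.901, -1.2, 0.002]
force: [-0.1, 0.5, -2.7]
opening: 0.0212
gripper_force: 40.0
```

```bash
python3 -m handwheel '[[-1.2,3.8,0,0,1],[-1.2,3.8,0,0,1],[-1.2,3.8,0,0,1],[-1.2,3.95,0,0,1],[0,0,0,0,1],[0,0,0,0,1],[0,0,0,0,1]]'
python3 - <<'E'
from h import *
s=readout.read_state(); print(s['tool_pos'],s['opening'],s['force'])
E
```

```text
t: 76.05
tool_pos: [0.4098, -0.2086, 0.3454]
orientation: [-2.903, -1.2, 0.001]
force: [-0.6, -1.1, -1.0]
opening: 0.0213
gripper_force: 40.0
[ 0.40984453 -0.20857102  0.345414  ] 0.021329520149340125 [-0.63525821 -1.0585161  -0.99936707]
```

```bash
python3 -m handwheel '[[0,0,-1,0,1],[0,0,-1,0,1],[0,0,-0.8,0,1],[0,0,-0.5,0,1],[0,0,0,0,1],[0,0,0,0,1]]'
python3 -m handwheel '[[0,0,-0.2,0,1],[0,0,0,0,1],[0,0,0,0,1]]'
```

```text
t: 76.8
tool_pos: [0.4098, -0.2079, 0.313]
orientation: [2.902, 1.201, 0.0]
force: [-0.4, -0.3, -2.1]
opening: 0.0209
gripper_force: 40.0
t: 77.18
tool_pos: [0.4098, -0.2079, 0.3108]
orientation: [2.903, 1.201, 0.0]
force: [0.1, 0.7, -2.2]
opening: 0.0212
gripper_force: 40.0
```

```bash
python3 -m handwheel '[[0,0,-0.2,0,1],[0,0,0,0,1],[0,0,0,0,1]]'
python3 -m handwheel '[[0,0,0,0,0.9],[0,0,0,0,0.7],[0,0,0,0,0.5],[0,0,0,0,0.5],[0,0,0,0,0.5],[0,0,2,0,0.5],[0,0,5,0,0.5],[2,4,4,0,0.5],[2,5,2,0,0.5],[2,5,0,0,0.5]]'
python3 -m handwheel '[[0,5,0,0,0.5],[0,5,0,0,0.5],[0,0,0,0,0.5],[0,0,0,0,0.5]]'
python3 - <<'E'
from h import *
shot('top','t14'); shot('scene','s14')
t,c=load('t14'); s,cs=load('s14')
v=[]
for im,cc,nm in((t,c,'top'),(s,cs,'scene')):
    g=cv2.cvtColor(im,cv2.COLOR_BGR2GRAY); x,y=proj(cc,(.4097,-.2077,.135))[0].astype(int)
    n,l,st,ce=cv2.connectedComponentsWithStats((g[y-16:y+17,x-16:x+17]<60).astype(np.uint8))
    i=1+np.argmax(st[1:,4]); k=ce[i]+[x-16,y-16]; print(nm,(x,y),k,st[i],at(cc,[k],.132)[0].round(4)); v.append((cc,k))
print(tri(v))
g=cv2.GaussianBlur(cv2.cvtColor(t,cv2.COLOR_BGR2GRAY),(3,3),0); x,y=proj(c,(.4097,-.2077,.12))[0].astype(int)
print(cv2.cvtColor(t,cv2.COLOR_BGR2GRAY)[y-18:y+19:2,x-18:x+19:2])
E
```

```text
t: 77.55
tool_pos: [0.4098, -0.208, 0.3089]
orientation: [2.902, 1.201, 0.0]
force: [-0.2, -0.2, 0.4]
opening: 0.0212
gripper_force: 40.0
t: 78.8
tool_pos: [0.4705, -0.0667, 0.4415]
orientation: [2.901, 1.199, 0.006]
force: [0.9, -0.1, -0.9]
opening: 0.0463
gripper_force: 0.0
t: 79.3
tool_pos: [0.4697, 0.0319, 0.4387]
orientation: [2.902, 1.202, -0.0]
force: [-0.2, 0.1, 0.3]
opening: 0.0462
gripper_force: 0.0
top (np.int64(327), np.int64(266)) [328.  265.5] [14 13  7  6 38] [ 0.4116 -0.2088  0.132 ]
scene (np.int64(375), np.int64(195)) [375.5        196.79487179] [13 13  8 11 78] [ 0.4091 -0.2064  0.132 ]
[ 0.4112312  -0.20928098  0.12932041]
[[122 121 122 129  97  91  75  73  78  78  83 105 121 121 121 121 121 119
  116]
 [150 151 131  83  64  90 102 106 109 107 104  93 109 147 150 149 150 149
  149]
 [152 122  49  83 105 111 111 110 114 106 106 109 106  91 138 150 149 148
  149]
 [124  45  84 108 112 112 110 123 147 150 150 143 124 106  94 146 149 148
  148]
 [ 50  78 107 111 115 119 149 151 150 149 149 151 151 135 106 105 148 148
  149]
 [ 55  99 109 112  98 149 150 151 150 151 14
[... 390 characters left out ...]
 151  83  38  39 102 151 150 150 142  99 147
  148]
 [ 76 103 108  89 147 152 150 150 148 128 133 151 150 150 150 117 107 149
  147]
 [ 50  99 105 108  90 151 150 150 150 151 150 150 150 149 140  95 123 149
  147]
 [ 43  78 100 105  90 108 150 151 152 150 151 150 149 144 101  94 148 149
  148]
 [118  38  87 101 104 101  92 134 149 149 149 146 122  98  88 137 148 148
  148]
 [149  78  48  86 100 103 101  93  96 105 102  92  97  88 134 148 146 149
  147]
 [149 147  86  58  67  90  97  98  99  99  96  89  92 139 148 147 148 148
  148]
 [149 148 148 128  79  73  61  67  69  69  70  97 148 148 147 147 149 146
  147]
 [148 148 148 149 149 133 134  89 133 134 138 149 148 148 148 147 147 148
  148]]
```

```bash
python3 - <<'E'
from h import *
for a,b,box in(('scene5','s14',(200,170,470,360)),('t2','t14',(225,185,410,292))):
    A,c=load(a);B,_=load(b);x0,y0,x1,y1=box
    d=cv2.absdiff(cv2.cvtColor(A,cv2.COLOR_BGR2GRAY),cv2.cvtColor(B,cv2.COLOR_BGR2GRAY))[y0:y1,x0:x1]
    n,l,st,ce=cv2.connectedComponentsWithStats((d>30).astype(np.uint8))
    for i in range(1,n):
        if st[i][4]>12: print(b,(ce[i]+[x0,y0]).round(0),st[i][2:],at(c,[ce[i]+[x0,y0]],.01)[0].round(3))
E
```

```text
s14 [296. 179.] [ 40  29 592] [ 0.715 -0.259  0.01 ]
s14 [462. 213.] [  18   98 1390] [ 0.269 -0.455  0.01 ]
s14 [388. 195.] [13 12 98] [ 0.469 -0.384  0.01 ]
s14 [377. 204.] [ 40  29 424] [ 0.467 -0.326  0.01 ]
s14 [202. 198.] [ 5  8 22] [ 0.848 -0.005  0.01 ]
s14 [320. 198.] [ 6  4 21] [ 0.603 -0.238  0.01 ]
s14 [317. 205.] [ 8  9 46] [ 0.588 -0.205  0.01 ]
s14 [202. 206.] [ 6  7 20] [0.82  0.015 0.01 ]
s14 [254. 231.] [ 29  36 541] [ 0.638 -0.009  0.01 ]
s14 [201. 219.] [ 3 12 22] [0.778 0.056 0.01 ]
s14 [331. 234.] [ 12  26 192] [ 0.484 -0.136  0.01 ]
s14 [309. 227.] [ 9  6 38] [ 0.543 -0.117  0.01 ]
s14 [293. 231.] [ 20  12 129] [ 0.563 -0.078  0.01 ]
s14 [278. 233.] [10 11 64] [ 0.589 -0.046  0.01 ]
s14 [308. 233.] [11  6 28] [ 0.529 -0.098  0.01 ]
s14 [309. 299.] [ 116  106 3536] [0.381 0.071 0.01 ]
s14 [442. 326.] [  67   90 2996] [ 0.117 -0.066  0.01 ]
s14 [216. 306.] [ 8  8 51] [0.52  0.228 0.01 ]
s14 [201. 328.] [ 3  9 23] [0.496 0.293 0.01 ]
t14 [273. 237.] [ 106  107 6404] [ 0.495 -0.053  0.01 ]
t14 [334. 205.] [ 5  5 19] [ 0.599 -0.24   0.01 ]
t14 [278. 212.] [16 16 39] [ 0.572 -0.067  0.01 ]
t14 [327. 208.] [ 5  4 16] [ 0.59  -0.219  0.01 ]
t14 [319. 210.] [ 4  5 16] [ 0.581 -0.195  0.01 ]
t14 [273. 222.] [ 6  4 13] [ 0.542 -0.052  0.01 ]
t14 [374. 249.] [ 8  8 50] [ 0.461 -0.367  0.01 ]
t14 [329. 263.] [ 19  19 154] [ 0.416 -0.227  0.01 ]
t14 [338. 267.] [ 7 17 23] [ 0.404 -0.253  0.01 ]
```

```bash
python3 -c "
from plant import job
print(job.close_job())"
```

```text
the job is handed in; nothing more can be done
None
```

I handed the job in at about 80 s and got no verdict back. By my camera and force checks, all five full-size cylinders slid from the chute into the jar, the four stubs are in the tin, the empty chute stands level on the bench, the lid is seated on the jar, and I went near neither the flask nor the dropper bottle.

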